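Slide the V-block carrier onto the dovetail rail and clamp it to the first slip

ROBOT

A 6-joint arm with a two-finger parallel gripper is mounted at the origin on a cart in front of the work surface, level with it; the furniture and walls round the work are solid. World frame = base frame: x ahead of the robot, y to its left, z up, the work surface at z = 0. Lengths are in m, angles in rad, forces in N, time in s.
With the tool pointing down it reaches from about 0.3 to 0.875 m from the base axis. Payload 6.4 kg.
Tool frame: the origin (TCP) lies between the finger pads, 19 mm behind the fingertips; this is the grasp point; z points along the fingers, y is the line along which they close (so a half turn about z gives the same grasp; the last joint's range is limited). The gripper opens to 85 mm and grips with 20 to 120 N. Pads are 22 mm wide; open, the fingers measure 114 mm over their backs; the gripper's body (76 mm by 85 mm) begins 54 mm behind the grasp point. The pads swing forward as they close: fully open they stand 13 mm farther back than shut.
Start: joints at [-1.371, 0.181, 1.607, -0, 1.354, -0.206], TCP at [0.227, -0.528, 0.25] pointing down, gripper open.
Joint ranges: [-2.99, 2.99], [-0.89, 2.07], [0.3, 2.58], [-1.14, 4.28], [0, 2.63], [-3.12, 3.12]. Speed limits (rad/s): [2.57, 2.57, 3.01, 3.14, 3.14, 3.14].

INTERFACE

Orientations are given as a unit quaternion [w, x, y, z].
In Python, from bench import ctrl gives the robot as it stands.
- The arm moves only by the tool servo_tool, never from a script. Its argument "motion" is a list that holds one entry, the list of rows, each a list of 5 numbers: the shift along the tool's x, y, z in cm, then the turn about the tool's z in degrees, then the closure, from -1 (fully open) to 1 (shut). In form: [[[dx, dy, dz, twist, claw], ...]]. A call has 1 to 5 rows; each row is the pose to reach, as a shift and turn from the pose commanded when the call began, along the tool's axes at that moment; what a row does not reach only later rows make up. A row lasts 1/10 s, in which the tool goes at most 50 mm and 8.59 degrees, less where a joint would pass 70% of its speed; a pose out of reach is approached as far as the arm can. A call with a gripper value outside its range is refused whole. The fingers move at their own pace and stop on an object; the grip force is fixed at half the most. Time passes only in rows, so rows that repeat a pose let the fingers close. It gives the time, the measured TCP pose, the force, the opening and the grip force at its end, in the units of the state.
- ctrl.get_obs(): the state, without advancing time (a new reading comes with each control period).
- ctrl.camera(name): name is "scene" or "top" or "wrist"; returns a dict with "pixels" (480x640x3 uint8, red, green, blue), "depth" (480x640 float32, m along the optical axis (not along the pixel's ray), 0 where there is no reading), "fx", "fy", "cx", "cy" (pixels), "k1" (the pictures are not rectified: a ray, as slopes to the right and down, at radius r is drawn at 1 + k1 r^2 times it, then the intrinsics apply), "R" (3x3) and "t" (3): a world point X has camera coordinates R X + t; the wrist camera has in their place "hand_eye" (4x4, takes a point from camera to tool coordinates, whose origin is the TCP and whose axes are the flange's). Camera axes: x right, y down, z forward; pixel columns grow to the right and rows downward; lengths in m; the calibration is good to about 2 mm. A picture is of the moment at which its call begins: read the wrist's pose just before it.
- ctrl.hand_in(): hands the job in; it is judged then, once.
The state is a dict: "time_s": time; "q": joint angles; "dq": joint speeds; "joint_efforts": joint torques, N m; "eef_pos": TCP position; "eef_rot": TCP orientation; "wrist_force": force on the tool from outside, world axes, zero at the start; "torque": the same for the moment, N m; "opening": opening from 0.0 (shut) to 1.0 (fully open); "grasp_force": force on a finger pad.
Only numpy, scipy, OpenCV 4.12 (cv2) and the standard library are available. Lean on these libraries where they do the work, as an engineer would, in place of code of your own. Each camera call takes 0.05 s, during which the arm holds its last target. There are 200 camera calls.

TASK

The dark blue V-block carrier stands on its end on the bench. Turn it onto its feet without letting it drop or topple, slide it lengthwise onto the steel dovetail rail from the rail's open end until it is fully home against the black rubber stop, then turn the clamp knob on its side clockwise and stop as soon as the knob's slip clutch lets go for the first time. Leave the loose bottle, tape roll and small vice where they are.

Things in the scene. Friction and masses are not known exactly. Their poses are not given: they have to be found in the camera images.
- carrier: Dark blue rail carrier, 110 long (x) x 66 wide (y) x 46 mm high (z), 0.5 kg. Origin: centre of its underside, level with its feet; x along the slot, +x = the end that meets the stop, z up when on its feet. It starts standing on its rear end: x axis up, origin 55 mm above the bench. The slot is open at both ends, sliding face at z = 24; on the rail it has 1 mm play sideways and upward.
- carrier_grip (a point): Point in the steel V block on the carrier, at carrier x = 12, y = 0, z = 67 mm; axes as the carrier. The block is 40 (x) x 40 (y), from z = 46 to 76 mm; its flat faces at y = +-20 are the place to grip. With the TCP here, from above, the fingertips stay 2 mm over the blue top; with the tool leaning 45 degrees to +x keep 5 mm farther back.
- carrier_nose (a point): Centre of the carrier's front end face: carrier x = 55, y = 0, z = 35 mm. Axes as the carrier.
- rail: Fixed rail: base plate 196 x 88 x 12 mm with a steel dovetail along x and an upright bracket plate (70 wide, top at z = 150, x = 85 to 95) across its far end. Origin: underside, below mid dovetail. Dovetail: x = -70 (open end) to 70, top at z = 42, 36 wide, undercut 45 degrees to 20 wide. The carrier slides on in +x, axes parallel to the rail's, its feet (origin) then at z = 18 mm.
- rail_mouth (a point): Middle of the dovetail's top at its open end: rail x = -70, y = 0, z = 42 mm. Axes as the rail. The first 14 mm of the dovetail here are tapered as a lead-in: at the very end 3 mm narrower on each side and 2.5 mm lower.
- rail_stop (a point): Tip of the black rubber stop that sticks out 25 mm from the bracket over the dovetail: rail x = 60, y = 0, z = 53 mm. The carrier is home when its nose touches it.
- knob_grip (a point): On the axis of the black clamp knob (40 mm across, 24 high, orange cap), 14 mm above its lower face: carrier x = -32, y = -57.3, z = 54.9 mm. This point's z is the knob's axis: it leans 40 degrees from carrier z towards -y, outward (0, -0.643, 0.766) in carrier axes; x and y turn with the knob. Grip with the tool along the axis, TCP 5 mm farther out, so that the fingertips clear the carrier.
- clamp_screw (a joint): Turn of the clamp screw under the knob (rad), grows clockwise seen from outside; 0 = backed off, starts at 0 to 0.3. Drives the gib 4 mm per rad: takes up the play and is tight on the rail at about 1.0 to 1.4. Drags with 0.2 N m while it runs, stays where it is left.
- clamp_knob (a joint): Slip of the knob on the screw (rad): 0 at the start, grows clockwise. The friction clutch holds up to 0.38 N m: once the screw is tight, the knob slips on it at a steady 0.38 N m. Stop in the first slip, with less than 0.9 rad of it in all.
- clamp_gib: Brass gib, a 50 mm strip that is the rear half of the slot's lip on the carrier's -y side, driven sideways (+y) by the cone point of the clamp screw; when tight it presses on the flank of the dovetail with about 50 N and pulls the carrier down on the rail.
- wipe_bottle: Loose bottle with a green cap, 41 across, 139 mm high; origin under its centre. Not to be disturbed.
- tape_roll: Loose roll of tan tape, 96 across, 25 mm high, lying flat; origin under its centre. Not to be disturbed.
- vice: Loose small green machine vice, 52 x 124 mm, 44 high; origin under its centre. Not to be disturbed.

How it is judged:
On the way, in this order (a step that is already met when the one before it is completed fails the run):
1. the carrier, on its feet, has entered the dovetail by 25 mm or more (y of carrier_nose in the frame of rail between -0.004 and 0.004 m and z of carrier_nose in the frame of rail between 0.05 and 0.057 m and angle between the x axis of carrier and the x axis of rail, either way round below 0.06 rad and angle between the z axis of carrier and the z axis of rail, either way round below 0.08 rad and angle between carrier's own z axis and vertical below 0.1 rad and x of carrier_nose in the frame of rail between -0.045 and 0.05 m), for 0.04 s.
2. the carrier is home against the rubber stop (y of carrier_nose in the frame of rail between -0.004 and 0.004 m and z of carrier_nose in the frame of rail between 0.05 and 0.057 m and angle between the x axis of carrier and the x axis of rail, either way round below 0.06 rad and angle between the z axis of carrier and the z axis of rail, either way round below 0.08 rad and angle between carrier's own z axis and vertical below 0.1 rad and x of carrier_nose in the frame of rail between 0.0565 and 0.064 m), for 0.1 s.
3. the clamp is tight and the knob has slipped (all of step 2 and value of joint clamp_knob above 0.05 rad and contact force between clamp_gib and rail above 20 N), for 0.05 s.
At the end, for the whole second after the job is handed in: The carrier sits straight on the dovetail with its nose within 3.5 mm of the rubber stop, at rest; the brass gib presses on the rail with more than 20 N; the knob has slipped on its screw by 0.04 to 0.9 rad (all of step 2 and value of joint clamp_knob between 0.04 and 0.9 rad and contact force between clamp_gib and rail above 20 N and linear speed of carrier below 0.01 m/s); the robot touches nothing.
It fails at once if the carrier drops or topples (turns faster than 7 rad/s) (angular speed of carrier above 7 rad/s).
It fails at once if the knob is run on past the first slip (more than 0.9 rad) (value of joint clamp_knob above 0.9 rad).
It fails at once if the bottle is moved by more than 30 mm (distance of wipe_bottle from where it was at the start of the episode above 0.03 m).
It fails at once if the tape roll is moved by more than 30 mm (distance of tape_roll from where it was at the start of the episode above 0.03 m).
It fails at once if the vice is moved by more than 30 mm (distance of vice from where it was at the start of the episode above 0.03 m).
It also fails if it takes over 64 s, if anything falls off the work surface, if the arm or the gripper's body presses on something with over 40 N, if the wrist force passes 120 N, or if a joint passes its speed limit or range.

## Working session

There is one attempt and no reset: what is moved stays moved. The work goes in short steps, Python scripts to look and compute and a tool call to move; the robot and the scene stay as the last step left them, time stands still between calls to the robot, and variables do not carry over. Pictures are saved under pics/ and viewed, at most 10 in all, crops included, and the job is handed in when it is done.

Besides the shell and the picture viewer there is one more tool, called after "Request:" by a JSON object that holds its "op" and its "data", one argument or row to a line. servo_tool: Moves the arm, as the interface text tells. Its arguments: {"type":"object","properties":{"motion":{"type":"array"}},"required":["motion"]}

```bash
ls; mkdir -p pics; cat > h.py <<'E'
import numpy as np, cv2
from bench import ctrl
from scipy.spatial.transform import Rotation as Rn
def cloud(c):
    h,w=c['depth'].shape; K=np.array([[c['fx'],0,c['cx']],[0,c['fy'],c['cy']],[0,0,1]])
    v,u=np.mgrid[:h,:w]
    p=cv2.undistortPoints(np.stack([u,v],-1).reshape(-1,1,2).astype(float),K,np.array([c['k1'],0,0,0.])).reshape(h,w,2)
    P=np.dstack([p,np.ones((h,w))])*c['depth'][...,None]
    return (P-c['t'])@c['R'] if 'R' in c else P
def save(c,n): cv2.imwrite('pics/'+n,c['pixels'][...,::-1])
E
python3 - <<'E'
from h import *
o=ctrl.get_obs(); print({k:np.round(v,3) for k,v in o.items()})
for n in('scene','top'):
    c=ctrl.camera(n); save(c,n+'0.png'); np.savez('/tmp/%s0.npz'%n,P=cloud(c),I=c['pixels']); print(n,c['R'],c['t'],c['k1'])
E
```

```text
pics
{'time_s': np.float64(0.0), 'q': array([-1.371,  0.182,  1.608, -0.   ,  1.354, -0.206]), 'dq': array([-0.   ,  0.   , -0.001,  0.001,  0.   ,  0.001]), 'joint_efforts': array([-0.0000e+00, -4.4487e+01, -3.5134e+01, -0.0000e+00,  9.0000e-03,
        0.0000e+00]), 'eef_pos': array([ 0.227, -0.528,  0.249]), 'eef_rot': array([-0.001,  0.979,  0.201, -0.   ]), 'wrist_force': array([-0.882,  0.183, -0.109]), 'torque': array([-0.085,  0.018,  0.056]), 'grasp_force': np.float64(0.0), 'opening': np.float64(0.999)}
scene [[ 0.56341954 -0.82598364 -0.01759122]
 [-0.46718955 -0.30097351 -0.83135364]
 [ 0.68139001  0.47661932 -0.55546528]] [-0.48336759  0.21248278  0.91482932] -0.09399131483623643
top [[-0.01188411 -0.99971205 -0.0208465 ]
 [-0.99637475  0.01359562 -0.08397922]
 [ 0.08423846  0.01977291 -0.99624942]] [-0.26702083  0.46871551  1.06930184] -0.15151812547491852
```

View pics/scene0.png

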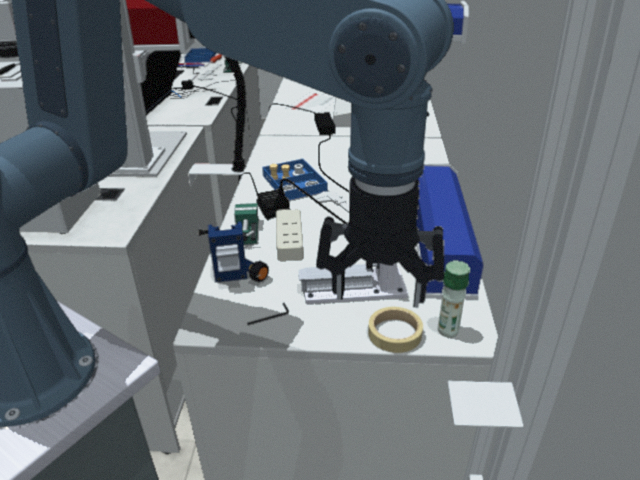

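View pics/top0.png

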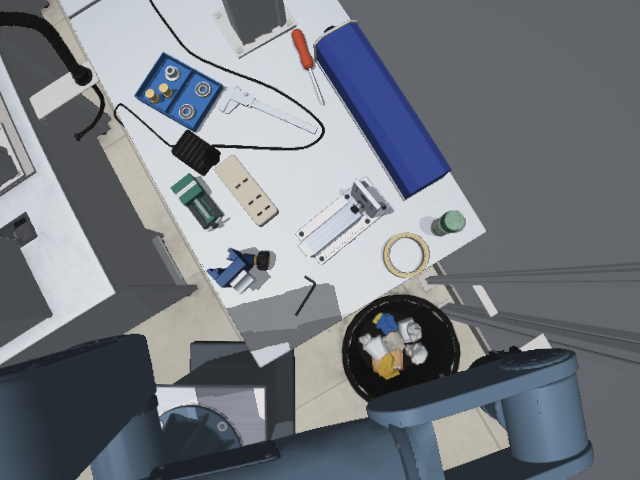

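Scene: the carrier stands at about (228,250) with the V block facing the viewer and the knob at (258,270). Top: carrier at (240,268), rail from its mouth at (305,250) to the bracket at (370,195), vice at (197,200), tape roll at (406,255), bottle at (450,222). The carrier's back (-z) faces the vice and the power strip, both up-image.

```bash
python3 - <<'E'
from h import *
d=np.load('/tmp/top0.npz'); P=d['P']; I=d['I'].astype(int)
u0,u1,v0,v1=180,500,150,330
S=P[v0:v1,u0:u1].reshape(-1,3); 
def rect(m,name):
    q=S[m]; r=cv2.minAreaRect((q[:,:2]*1000).astype(np.float32)); print(name,m.sum(),np.round(r[0],1),np.round(r[1],1),round(r[2],1),'z',np.round(np.median(q[:,2]),4),'box',np.round(cv2.boxPoints(r)).tolist())
vv,uu=np.mgrid[v0:v1,u0:u1]; uu=uu.ravel(); vv=vv.ravel()
reg=lambda a,b,c,e:(uu>=a)&(uu<=b)&(vv>=c)&(vv<=e)
z=S[:,2]
bench=reg(320,340,285,320); print('bench z',np.median(z[reg(200,230,225,240)]),np.median(z[reg(265,290,275,300)]))
rect(reg(290,400,170,275)&(z>.006)&(z<.018),'base')
rect(reg(290,400,170,275)&(z>.036)&(z<.046),'dovetop')
rect(reg(290,400,170,275)&(z>.14)&(z<.16),'bracket')
rect(reg(200,280,240,300)&(z>.104)&(z<.116),'carrier top')
rect(reg(200,280,240,300)&(z>.080)&(z<.092),'block top')
rect(reg(240,280,240,280)&(z>.01)&(z<.06),'knob')
rect(reg(165,225,170,230)&(z>.01)&(z<.06),'vice')
rect(reg(205,280,150,230)&(z>.01)&(z<.06),'strip')
rect(reg(380,430,230,280)&(z>.015)&(z<.035),'tape')
rect(reg(425,475,205,240)&(z>.12)&(z<.15),'bottle')
E
```

```text
bench z 0.0005482264289519451 0.00013322820534175526
base 1948 [ 498.7 -342.2] [225.2 226.1] 89.2 z 0.012 box [[384.0, -453.0], [610.0, -456.0], [613.0, -231.0], [387.0, -228.0]]
dovetop 1160 [ 514.7 -342.3] [ 67.4 246.2] 33.5 z 0.0418 box [[419.0, -258.0], [555.0, -463.0], [611.0, -426.0], [475.0, -221.0]]
bracket 227 [ 535.9 -372.7] [69.8 10.5] 38.6 z 0.1495 box [[505.0, -390.0], [512.0, -399.0], [566.0, -355.0], [560.0, -347.0]]
carrier top 563 [ 401.9 -100.2] [46.9 65. ] 45.3 z 0.1101 box [[362.0, -94.0], [408.0, -140.0], [441.0, -106.0], [395.0, -61.0]]
block top 361 [ 391.3 -111.6] [73.4 63.2] 43.7 z 0.0873 box [[343.0, -114.0], [387.0, -160.0], [440.0, -109.0], [396.0, -63.0]]
knob 400 [ 408.1 -147.9] [61.4 59.9] 8.0 z 0.0363 box [[373.0, -123.0], [382.0, -182.0], [443.0, -173.0], [434.0, -114.0]]
vice 1335 [551.5 -31.9] [ 95.9 130.5] 84.2 z 0.0321 box [[482.0, -73.0], [612.0, -86.0], [621.0, 9.0], [491.0, 22.0]]
strip 2540 [ 568.9 -114.2] [163.8 175.6] 86.9 z 0.0359 box [[477.0, -191.0], [652.0, -201.0], [661.0, -37.0], [486.0, -28.0]]
tape 630 [ 426.3 -462. ] [93.5 92.9] 43.9 z 0.0243 box [[360.0, -461.0], [425.0, -528.0], [492.0, -463.0], [428.0, -396.0]]
bottle 365 [ 484.6 -536.7] [37.4 38.2] 86.3 z 0.1389 box [[464.0, -554.0], [502.0, -557.0], [505.0, -519.0], [467.0, -517.0]]
```

```bash
cat >> h.py <<'E'
from scipy.optimize import least_squares
def go(p,yaw=None):
    """shift in tool cm, twist deg to bring TCP to p (m) with tool y axis at world angle yaw (deg, mod 180)"""
    o=ctrl.get_obs(); q=o['eef_rot']; R=Rn.from_quat([*q[1:],q[0]]).as_matrix()
    s=R.T@(np.array(p)-o['eef_pos'])*100
    cur=np.degrees(np.arctan2(R[1,1],R[0,1])); tw=None
    if yaw is not None: tw=-((yaw-cur+90)%180-90)   # tool z down: + twist lowers world yaw
    print('pos',np.round(o['eef_pos'],4),'yaw_y',round(cur,2),'zaxis',np.round(R[:,2],3),'q6',round(o['q'][5],2),'-> shift cm',np.round(s,2),'twist',tw if tw is None else round(tw,2),'t',round(o['time_s'],2),'F',np.round(o['wrist_force'],1),'op',round(float(o['opening']),3),'g',round(float(o['grasp_force']),1))
E
python3 - <<'E'
from h import *
d=np.load('/tmp/top0.npz'); P=d['P']; I=d['I'].astype(int)
S=P[170:275,290:400].reshape(-1,3); z=S[:,2]
for nm,lo,hi in(('dove',.0405,.0435),('base',.009,.015)):
    m=(z>lo)&(z<hi); a=np.radians(-50.5)
    c=np.array([.4785,-.303])   # approx rail origin
    for it in range(4):
        ex=np.array([np.cos(a),np.sin(a)]); ey=np.array([-ex[1],ex[0]])
        L=(S[:,:2]-c)@np.array([ex,ey]).T
        hw=.024 if nm=='dove' else .05
        k=m&(abs(L[:,0])<(.085 if nm=='dove' else .11))&(abs(L[:,1])<hw)
        q=L[k]; xs=np.arange(-.065,.06,.01) ; b=[];bb=[]
        for x in xs:
            s=q[(abs(q[:,0]-x)<.005),1]
            if len(s)>8: b.append((x,s.max(),s.min()))
        b=np.array(b); s1=np.polyfit(b[:,0],b[:,1],1); s2=np.polyfit(b[:,0],b[:,2],1)
        a+=(s1[0]+s2[0])/2 ; c=c+ey*np.median((b[:,1]+b[:,2])/2)
    print(nm,np.degrees(a),c,'slopes',s1,s2,'x ext',np.percentile(q[:,0],[.5,99.5]),'w',np.median(b[:,1]-b[:,2]))
E
python3 -c "
from h import *
h=np.array([-.711,-.703]); g=np.array([.4019,-.1002])+h*(.071-.023)
print(g); go([*g,.20],134.7); go([.5,-.3,.2],40)"
```

```text
dove -51.281671299657965 [ 0.47946899 -0.30220057] slopes [0.00480371 0.01736775] [-0.0048037 -0.0175541] x ext [-0.06722247  0.06819748] w 0.0351502237926154
base -51.436200983625525 [ 0.47942955 -0.30223062] slopes [0.00240462 0.04362859] [-0.00240452 -0.04349854] x ext [-0.05902287  0.10718193] w 0.08704784384625563
[ 0.367772 -0.133944]
pos [ 0.2269 -0.5278  0.2492] yaw_y -66.75 zaxis [-0.     0.002 -1.   ] q6 -0.21 -> shift cm [ 28.49 -30.62   4.98] twist -21.45 t 0.1 F [-0.3 -0.4  0.6] op 1.001 g 0.0
pos [ 0.2269 -0.5278  0.2492] yaw_y -66.75 zaxis [-0.     0.002 -1.   ] q6 -0.21 -> shift cm [ 34.08 -10.14   4.95] twist 73.25 t 0.1 F [-0.3 -0.4  0.6] op 1.001 g 0.0
```

Request:
{"op": "servo_tool", "data": {
  "motion": [
    [[28.5,-30.6,0,-21.4,-1],[28.5,-30.6,0,-21.4,-1],[28.5,-30.6,0,-21.4,-1],[28.5,-30.6,0,-21.4,-1],[28.5,-30.6,0,-21.4,-1]]
  ]
}}

```text
time_s: 0.6
eef_pos: [0.3114, -0.2909, 0.2496]
eef_rot: [-0.0, 0.925, 0.38, 0.0]
wrist_force: [1.3, 0.9, 0.0]
opening: 1.001
grasp_force: 0.0
```

```bash
python3 -c "
from h import *
go([.3678,-.1339,.20],134.7)"
```

```text
pos [ 0.3114 -0.2909  0.2496] yaw_y -45.39 zaxis [-0.     0.001 -1.   ] q6 -0.24 -> shift cm [15.04 -7.21  4.97] twist -0.09 t 0.6 F [1.3 0.9 0. ] op 1.001 g 0.0
```

Request:
{"op": "servo_tool", "data": {
  "motion": [
    [[15,-7.2,1,0,-1],[15,-7.2,3,0,-1],[15,-7.2,3,0,-1],[15,-7.2,3,0,-1],[15,-7.2,3,0,-1]]
  ]
}}

```text
time_s: 1.1
eef_pos: [0.3673, -0.1335, 0.219]
eef_rot: [-0.001, 0.924, 0.382, -0.0]
wrist_force: [-1.1, 0.2, -0.4]
opening: 1.0
grasp_force: 0.0
```

```bash
cat >> h.py <<'E'
def wrist():
    o=ctrl.get_obs(); c=ctrl.camera('wrist'); P=cloud(c); q=o['eef_rot']; H=np.array(c['hand_eye'])
    P=P@H[:3,:3].T+H[:3,3]; R=Rn.from_quat([*q[1:],q[0]]).as_matrix()
    return c,P@R.T+o['eef_pos']
E
python3 - <<'E'
from h import *
go([.3678,-.1339,.20],134.7)
c,P=wrist(); save(c,'w1.png'); np.savez('/tmp/w1.npz',P=P,I=c['pixels'],d=c['depth'])
z=P[...,2]; ok=c['depth']>0
for lo,hi in((.104,.116),(.082,.093)):
    m=(ok&(z>lo)&(z<hi)).astype(np.uint8); m=cv2.morphologyEx(m,cv2.MORPH_OPEN,np.ones((3,3)))
    q=P[m>0]; k=(abs(q[:,0]-.39)<.09)&(abs(q[:,1]+.11)<.09); q=q[k]
    r=cv2.minAreaRect((q[:,:2]*1000).astype(np.float32)); print(len(q),r,np.median(q[:,2]))
E
```

```text
pos [ 0.3673 -0.1335  0.219 ] yaw_y -45.1 zaxis [-0.001  0.002 -1.   ] q6 0.13 -> shift cm [0.01 0.07 1.9 ] twist 0.2 t 1.1 F [-1.1  0.2 -0.4] op 1.0 g 0.0
4856 ((402.16998291015625, -99.80271911621094), (45.879905700683594, 65.8060531616211), 43.71885299682617) 0.10932765340694015
1858 ((373.8135681152344, -126.92180633544922), (26.945642471313477, 39.16102600097656), 43.56896209716797) 0.08632195525637683
```

View pics/w1.png

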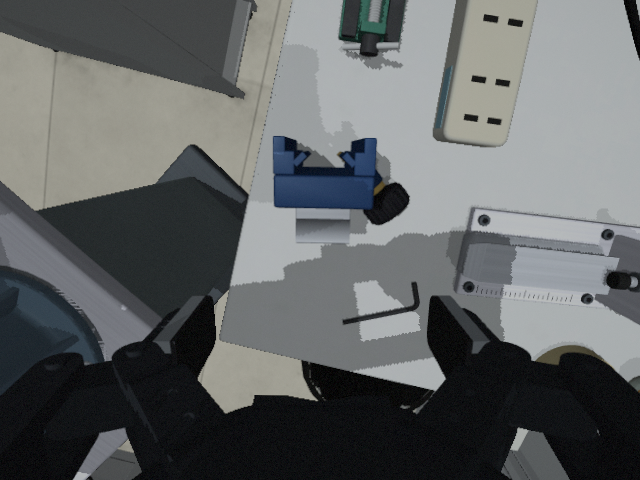

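The wrist picture shows the carrier top at (323,190), the V block at (322,228) and the knob at (388,203), matching the measured pose. I'm descending on the block.

Request:
{"op": "servo_tool", "data": {
  "motion": [
    [[0,0,4,1.2,-1],[0,0,8,1.2,-1],[0,0,12,1.2,-1],[0,0,15.2,1.2,-1],[0,0,15.2,1.2,-1]]
  ]
}}

```text
time_s: 1.65
eef_pos: [0.3643, -0.1356, 0.0646]
eef_rot: [-0.004, 0.929, 0.369, -0.002]
wrist_force: [-0.7, 0.1, -0.2]
opening: 1.002
grasp_force: 0.0
```

Request:
{"op": "servo_tool", "data": {
  "motion": [
    [[0,0,0,0,1],[0,0,0,0,1],[0,0,0,0,1],[0,0,0,0,1],[0,0,0,0,1]]
  ]
}}

```text
time_s: 2.15
eef_pos: [0.3685, -0.1373, 0.07]
eef_rot: [0.001, 0.929, 0.37, 0.001]
wrist_force: [-3.3, -0.2, 10.6]
opening: 0.453
grasp_force: 58.9
```

Request:
{"op": "servo_tool", "data": {
  "motion": [
    [[0,0,-1,0,1],[0,0,-2,0,1],[0,0,-3,0,1],[0,0,-4,0,1],[0,0,-4,0,1]]
  ]
}}

```text
time_s: 2.65
eef_pos: [0.3685, -0.1371, 0.1097]
eef_rot: [0.002, 0.929, 0.37, 0.001]
wrist_force: [-0.8, 0.4, -5.0]
opening: 0.454
grasp_force: 61.1
```

```bash
python3 - <<'E'
from h import *
go([.3678,-.1339,.20],133.7)
c=ctrl.camera('scene'); P=cloud(c); cv2.imwrite('pics/s2.png',cv2.resize(c['pixels'][120:360,120:440,::-1],(640,480)))
E
```

```text
pos [ 0.3685 -0.1371  0.1097] yaw_y -46.54 zaxis [ 0.003 -0.002 -1.   ] q6 0.15 -> shift cm [ 0.17 -0.24 -9.03] twist -0.24 t 2.65 F [-0.8  0.4 -5. ] op 0.454 g 61.1
```

View pics/s2.png

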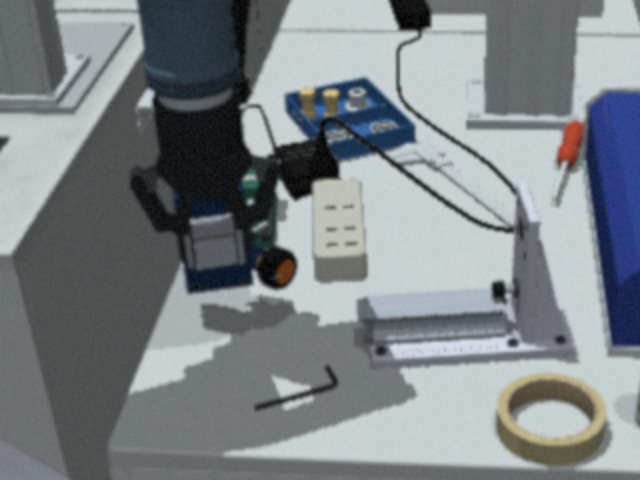

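The grip holds the carrier rigidly: it hangs upright, lifted 40 mm clear. The vertical tool can't tilt it, so I'll hook its rear-bottom edge on the fixed bracket's top and pull the carrier over, letting it pivot in the pads.

Request:
{"op": "servo_tool", "data": {
  "motion": [
    [[0,0,-4,0,1],[0,0,-8,0,1],[0,0,-12,0,1],[0,0,-15,5,1],[0,0,-15,10,1]]
  ]
}}

```text
time_s: 3.2
eef_pos: [0.3694, -0.1377, 0.2623]
eef_rot: [0.003, 0.958, 0.286, 0.002]
wrist_force: [0.2, -0.4, -5.5]
opening: 0.451
grasp_force: 63.3
```

```bash
cat >> h.py <<'E'
RC=np.array([.4794,-.3022]); RA=-51.35
def rail(x,y,z):
    a=np.radians(RA); return [RC[0]+np.cos(a)*x-np.sin(a)*y, RC[1]+np.sin(a)*x+np.cos(a)*y, z]
E
python3 -c "
from h import *
go(rail(-.01,0,.25),-141.35)"
```

```text
pos [ 0.3694 -0.1377  0.2623] yaw_y -56.74 zaxis [ 0.006 -0.005 -1.   ] q6 0.33 -> shift cm [ 0.08 18.78  1.38] twist 84.61 t 3.2 F [ 0.2 -0.4 -5.5] op 0.451 g 63.3
```

Request:
{"op": "servo_tool", "data": {
  "motion": [
    [[0,4,0,8.5,1],[0,8,0,17,1],[0,12,0,25.5,1],[0,15,0,34,1],[0,17,0,42.5,1]]
  ]
}}

```text
time_s: 3.7
eef_pos: [0.4616, -0.2797, 0.2565]
eef_rot: [-0.001, 0.997, -0.082, -0.001]
wrist_force: [0.0, 0.0, -4.7]
opening: 0.456
grasp_force: 63.4
```

```bash
python3 -c "
from h import *
go(rail(-.01,0,.25),-141.35)"
```

```text
pos [ 0.4616 -0.2797  0.2565] yaw_y -99.46 zaxis [-0.001  0.001 -1.   ] q6 0.97 -> shift cm [1.38 1.26 0.65] twist 41.89 t 3.7 F [ 0.   0.  -4.7] op 0.456 g 63.4
```

Request:
{"op": "servo_tool", "data": {
  "motion": [
    [[1.4,1.2,0,8.5,1],[1.4,1.2,0,17,1],[1.4,1.2,0,25.5,1],[1.4,1.2,0,34,1],[1.4,1.2,0,41.9,1]]
  ]
}}

```text
time_s: 4.2
eef_pos: [0.4726, -0.2917, 0.2565]
eef_rot: [-0.001, 0.901, -0.433, -0.001]
wrist_force: [0.2, -0.2, -5.1]
opening: 0.454
grasp_force: 63.4
```

Request:
{"op": "servo_tool", "data": {
  "motion": [
    [[0,0,0,0,1],[0,0,0,0,1]]
  ]
}}

```text
time_s: 4.4
eef_pos: [0.4728, -0.2919, 0.2571]
eef_rot: [-0.0, 0.904, -0.428, -0.001]
wrist_force: [0.6, 0.8, -4.9]
opening: 0.456
grasp_force: 63.4
```

```bash
python3 - <<'E'
from h import *
go(rail(.012,0,.215),-141.35)
c=ctrl.camera('scene'); P=cloud(c); I=c['pixels'].astype(int); cv2.imwrite('pics/s3.png',cv2.resize(c['pixels'][80:320,240:560,::-1],(640,480)))
# points in rail frame, blue-ish
a=np.radians(RA); ex=np.array([np.cos(a),np.sin(a)]); ey=np.array([-ex[1],ex[0]])
X=(P[...,:2]-RC)@ex; Y=(P[...,:2]-RC)@ey; Z=P[...,2]
m=(I[...,2]>I[...,0]+25)&(abs(X)<.12)&(abs(Y)<.08)&(Z>.13)&(Z<.35)
print(m.sum(),[np.round(np.percentile(v[m],[1,50,99]),4) for v in(X,Y,Z)])
E
```

```text
pos [ 0.4728 -0.2919  0.2571] yaw_y -140.74 zaxis [-0.001  0.001 -1.   ] q6 1.69 -> shift cm [2.42 0.16 4.2 ] twist 0.61 t 4.4 F [ 0.6  0.8 -4.9] op 0.456 g 63.4
1585 [array([0.0145, 0.0373, 0.0584]), array([-0.0444, -0.0285,  0.03  ]), array([0.1948, 0.2639, 0.2994])]
```

View pics/s3.png

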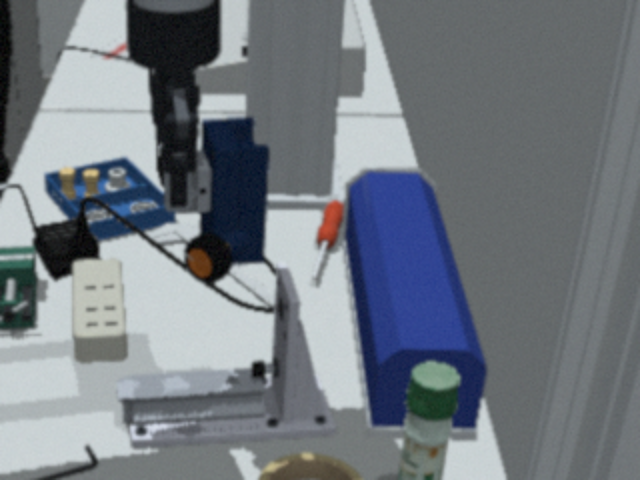

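The carrier hangs upright at about (235,190), its underside facing the bracket top at (285,270). I'm lowering it 8 mm below the bracket top and touching it.

Request:
{"op": "servo_tool", "data": {
  "motion": [
    [[0,0.2,2,0.6,1],[0,0.2,4.5,0.6,1],[1,0.2,4.5,0.6,1],[2,0.2,4.5,0.6,1],[2.4,0.2,4.5,0.6,1]]
  ]
}}

```text
time_s: 4.95
eef_pos: [0.4876, -0.3132, 0.2144]
eef_rot: [-0.0, 0.901, -0.435, 0.0]
wrist_force: [-3.8, 5.9, -3.6]
opening: 0.452
grasp_force: 63.1
```

Request:
{"op": "servo_tool", "data": {
  "motion": [
    [[0.3,0,-0.3,0,1],[0.6,0,-0.6,0,1],[0.9,0,-0.9,0,1],[1.2,0,-1.2,0,1],[1.2,0,-1.2,0,1]]
  ]
}}

```text
time_s: 5.45
eef_pos: [0.4942, -0.3215, 0.226]
eef_rot: [-0.0, 0.901, -0.435, -0.0]
wrist_force: [-3.5, 4.3, -3.0]
opening: 0.453
grasp_force: 61.5
```

```bash
cat >> h.py <<'E'
def rf(P):
    a=np.radians(RA); ex=np.array([np.cos(a),np.sin(a)]); ey=np.array([-ex[1],ex[0]])
    return np.dstack([(P[...,:2]-RC)@ex,(P[...,:2]-RC)@ey,P[...,2]])
def pitch(n='scene'):
    o=ctrl.get_obs(); t=np.array(rf(o['eef_pos'][None,None])[0,0])
    c=ctrl.camera(n); Q=rf(cloud(c)); I=c['pixels'].astype(int)
    m=(I[...,2]>I[...,0]+25)&(abs(Q[...,1])<.08)&(abs(Q[...,0]-t[0])<.14)&(abs(Q[...,2]-t[2])<.11)&(c['depth']>0)
    q=Q[m]; s=q[(q[:,1]<-.02)]
    r=cv2.minAreaRect((s[:,[0,2]]*1000).astype(np.float32)); print('TCP rail',np.round(t,4),'n',len(s),'rect',[np.round(x,1) for x in r]); return c
E
python3 - <<'E'
from h import *
go(rail(.012,0,.215),-141.35); pitch()
E
```

```text
pos [ 0.4942 -0.3215  0.226 ] yaw_y -141.54 zaxis [-0.     0.001 -1.   ] q6 1.69 -> shift cm [-1.23 -0.04  1.1 ] twist -0.19 t 5.45 F [-3.5  4.3 -3. ] op 0.453 g 61.5
TCP rail [ 0.0243 -0.0005  0.226 ] n 1265 rect [array([ 68.4, 206.5]), array([110.3,  44.6]), np.float64(81.2)]
```

It pivots in the pads as planned, about 9° so far with only 7 N. I'm continuing along the arc.

Request:
{"op": "servo_tool", "data": {
  "motion": [
    [[0.66,0,-0.51,0,1],[1.37,0,-0.95,0,1],[2.12,0,-1.33,0,1],[2.89,0,-1.65,0,1],[3.69,0,-1.9,0,1]]
  ]
}}

```text
time_s: 6.0
eef_pos: [0.5171, -0.3503, 0.245]
eef_rot: [-0.0, 0.901, -0.435, -0.0]
wrist_force: [-4.8, 6.3, -2.1]
opening: 0.454
grasp_force: 64.5
```

```bash
python3 - <<'E'
from h import *
go(rail(.012,0,.215),-141.35); pitch()
E
```

```text
pos [ 0.5171 -0.3503  0.245 ] yaw_y -141.51 zaxis [-0.001  0.001 -1.   ] q6 1.68 -> shift cm [-4.91 -0.04  3.01] twist -0.16 t 6.0 F [-4.8  6.3 -2.1] op 0.454 g 64.5
TCP rail [ 0.0611 -0.0006  0.245 ] n 1252 rect [array([ 91.6, 211.2]), array([107.8,  48.3]), np.float64(58.6)]
```

Request:
{"op": "servo_tool", "data": {
  "motion": [
    [[0.82,0,-0.17,0,1],[1.64,0,-0.28,0,1],[2.48,0,-0.31,0,1],[3.31,0,-0.27,0,1],[4.14,0,-0.16,0,1]]
  ]
}}

```text
time_s: 6.55
eef_pos: [0.5432, -0.383, 0.2472]
eef_rot: [0.0, 0.901, -0.435, 0.0]
wrist_force: [-2.4, 3.2, -1.0]
opening: 0.455
grasp_force: 65.2
```

Request:
{"op": "servo_tool", "data": {
  "motion": [
    [[0.81,0,0.19,0,1],[1.61,0,0.45,0,1],[2.38,0,0.77,0,1],[3.12,0,1.16,0,1],[3.12,0,1.16,0,1]]
  ]
}}

```text
time_s: 7.05
eef_pos: [0.5631, -0.4086, 0.2346]
eef_rot: [0.001, 0.9, -0.435, 0.001]
wrist_force: [-0.5, 1.4, 2.1]
opening: 0.454
grasp_force: 65.4
```

```bash
python3 - <<'E'
from h import *
go(rail(.012,0,.215),-141.35); pitch()
E
```

```text
pos [ 0.5631 -0.4086  0.2346] yaw_y -141.56 zaxis [ 0.002 -0.002 -1.   ] q6 1.67 -> shift cm [-12.35  -0.06   1.92] twist -0.21 t 7.05 F [-0.5  1.4  2.1] op 0.454 g 65.4
TCP rail [ 0.1354 -0.0011  0.2346] n 1062 rect [array([118.3, 218.2]), array([107.7, 109.7]), np.float64(18.3)]
```

Request:
{"op": "servo_tool", "data": {
  "motion": [
    [[0.1,0,0.4,0,1],[0.2,0,0.7,0,1],[0.3,0,0.95,0,1],[0.3,0,1.1,0,1],[0.3,0,1.1,0,1]]
  ]
}}

```text
time_s: 7.6
eef_pos: [0.5647, -0.4107, 0.225]
eef_rot: [0.001, 0.9, -0.435, 0.002]
wrist_force: [-0.8, 0.4, 6.9]
opening: 0.457
grasp_force: 66.0
```

```bash
python3 - <<'E'
from h import *
go(rail(.012,0,.215),-141.35); c=pitch(); cv2.imwrite('pics/s4.png',cv2.resize(c['pixels'][80:320,240:560,::-1],(640,480)))
E
```

```text
pos [ 0.5647 -0.4107  0.225 ] yaw_y -141.55 zaxis [ 0.003 -0.003 -1.   ] q6 1.67 -> shift cm [-12.6   -0.07   0.94] twist -0.2 t 7.6 F [-0.8  0.4  6.9] op 0.457 g 66.0
TCP rail [ 0.138  -0.0011  0.225 ] n 1049 rect [array([115.5, 218.2]), array([109.6, 120.9]), np.float64(9.7)]
```

View pics/s4.png

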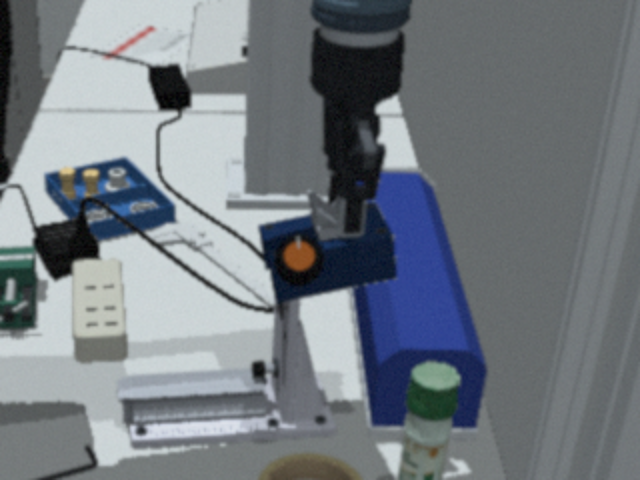

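The carrier is nearly flat on the bracket top, its body at about (330,250). I'll level it by pressing its feet lightly on the flat top of the dovetail, then back out in front of the mouth.

Request:
{"op": "servo_tool", "data": {
  "motion": [
    [[0,0,-2,-0.2,1],[-2,0,-3,-0.2,1],[-7,0,-3,-0.2,1],[-12,0,-3,-0.2,1],[-14.3,-0.1,-3,-0.2,1]]
  ]
}}

```text
time_s: 8.15
eef_pos: [0.4732, -0.2935, 0.2508]
eef_rot: [-0.001, 0.901, -0.433, -0.002]
wrist_force: [0.5, -1.1, -5.1]
opening: 0.457
grasp_force: 64.4
```

Request:
{"op": "servo_tool", "data": {
  "motion": [
    [[0,0,4,0,1],[0,0,8,0,1],[0,0,11,0,1],[0,0,12.5,0,1],[0,0,13,0,1]]
  ]
}}

```text
time_s: 8.65
eef_pos: [0.4749, -0.2962, 0.1207]
eef_rot: [-0.0, 0.901, -0.433, -0.002]
wrist_force: [-0.2, 0.0, -4.5]
opening: 0.454
grasp_force: 64.2
```

```bash
python3 - <<'E'
from h import *
go(rail(-.005,0,.114),-141.35); o=ctrl.get_obs(); print(o['torque'])
E
```

```text
pos [ 0.4749 -0.2962  0.1207] yaw_y -141.35 zaxis [-0.003  0.002 -1.   ] q6 1.7 -> shift cm [0.25 0.03 0.67] twist 0.0 t 8.65 F [-0.2  0.  -4.5] op 0.454 g 64.2
[-0.05522429 -0.09070795 -0.04805416]
```

Request:
{"op": "servo_tool", "data": {
  "motion": [
    [[0,0,0.2,0,1],[0,0,0.4,0,1],[0,0,0.6,0,1],[0,0,0.7,0,1],[0,0,0.7,0,1]]
  ]
}}

```text
time_s: 9.15
eef_pos: [0.4761, -0.2972, 0.1165]
eef_rot: [0.0, 0.901, -0.433, 0.0]
wrist_force: [-0.0, 0.3, -5.2]
opening: 0.454
grasp_force: 64.3
```

Request:
{"op": "servo_tool", "data": {
  "motion": [
    [[0,0,0.1,0,1],[0,0,0.2,0,1],[0,0,0.3,0,1],[0,0,0.3,0,1]]
  ]
}}

```text
time_s: 9.55
eef_pos: [0.4758, -0.2969, 0.1128]
eef_rot: [-0.0, 0.901, -0.433, -0.0]
wrist_force: [-0.4, -0.1, -5.6]
opening: 0.452
grasp_force: 64.3
```

```bash
python3 - <<'E'
from h import *
go(rail(-.005,0,.114),-141.35); o=ctrl.get_obs(); print(o['torque'])
for n in('scene','top'):
    c=ctrl.camera(n); Q=rf(cloud(c)); I=c['pixels'].astype(int); save(c,n+'5.png')
    m=(I[...,2]>I[...,0]+25)&(abs(Q[...,1])<.05)&(abs(Q[...,0]+.02)<.08)&(Q[...,2]>.04)&(Q[...,2]<.12)&(c['depth']>0)
    q=Q[m]; print(n,len(q))
    if n=='top':
        t=q[q[:,2]>.08]; A=np.c_[t[:,:2],np.ones(len(t))]; s=np.linalg.lstsq(A,t[:,2],rcond=None)[0]; 
        for _ in range(3):
            k=abs(A@s-t[:,2])<.003; s=np.linalg.lstsq(A[k],t[k,2],rcond=None)[0]
        print('plane slope x,y deg',np.degrees(s[:2]),s[2],k.sum()); print(np.percentile(t[k][:,0],[1,99]),np.percentile(t[k][:,1],[1,99]))
    else:
        t=q[q[:,1]<-.025]; print(np.percentile(t[:,0],[1,99]),np.percentile(t[:,2],[1,99]))
        for x in np.arange(-.07,.04,.015):
            s=t[abs(t[:,0]-x)<.004]; 
            if len(s): print(round(x,3),np.round([s[:,2].min(),s[:,2].max()],4),len(s))
E
```

```text
pos [ 0.4758 -0.2969  0.1128] yaw_y -141.35 zaxis [-0.  0. -1.] q6 1.7 -> shift cm [ 0.14  0.05 -0.12] twist -0.0 t 9.55 F [-0.4 -0.1 -5.6] op 0.452 g 64.3
[-0.06518551 -0.10057108 -0.01213916]
scene 1276
[-0.06696119  0.03029723] [0.04222119 0.10090247]
-0.07 [0.0414 0.1107] 10
-0.055 [0.0416 0.1133] 12
-0.04 [0.045  0.0901] 35
-0.025 [0.0473 0.0938] 91
-0.01 [0.0515 0.0959] 84
0.005 [0.0526 0.0996] 90
0.02 [0.0553 0.1022] 92
0.035 [0.0595 0.0711] 8
top 633
plane slope x,y deg [ 9.6901645 -0.3303294] 0.09374424254782478 514
[-0.07689259 -0.03495256] [-0.03086076  0.03244728]
```

Request:
{"op": "servo_tool", "data": {
  "motion": [
    [[0,0,0.15,0,1],[0,0,0.3,0,1],[0,0,0.45,0,1],[0,0,0.6,0,1],[0,0,0.6,0,1]]
  ]
}}

```text
time_s: 10.15
eef_pos: [0.4761, -0.2972, 0.1075]
eef_rot: [0.0, 0.901, -0.433, 0.0]
wrist_force: [-0.9, 0.7, -0.0]
opening: 0.455
grasp_force: 65.3
```

```bash
cat >> h.py <<'E'
def top():
    o=ctrl.get_obs(); t=rf(o['eef_pos'][None,None])[0,0]
    c=ctrl.camera('top'); Q=rf(cloud(c)); I=c['pixels'].astype(int)
    m=(I[...,2]>I[...,0]+25)&(abs(Q[...,1]-t[1])<.05)&(abs(Q[...,0]-t[0])<.1)&(abs(Q[...,2]-t[2]+.02)<.02)&(c['depth']>0)
    q=Q[m]; A=np.c_[q[:,0]-t[0],q[:,1],np.ones(len(q))]; k=np.ones(len(q),bool)
    s=[0,0,np.median(q[:,2])]
    for w in(.008,.005,.003,.003): k=abs(A@s-q[:,2])<w; s=np.linalg.lstsq(A[k],q[k,2],rcond=None)[0]
    t2=q[k]; r=cv2.minAreaRect((t2[:,:2]*1000).astype(np.float32))
    print('TCP rail',np.round(t,4),'slope deg',np.round(np.degrees(s[:2]),2),'top z at TCP',round(s[2],4),'n',k.sum(),'x',np.round(np.percentile(t2[:,0],[1,99]),4),'y',np.round(np.percentile(t2[:,1],[1,99]),4),'rect',[np.round(x,1) for x in r])
E
python3 -c "
from h import *
top(); go(rail(-.005,0,.114),-141.35)"
```

```text
TCP rail [-0.006   0.0006  0.1075] slope deg [11.5  -0.07] top z at TCP 0.0887 n 559 x [-0.0773 -0.0336] y [-0.0309  0.0322] rect [array([-56.8,   1.3]), array([46.2, 64. ]), np.float64(5.1)]
pos [ 0.4761 -0.2972  0.1076] yaw_y -141.35 zaxis [ 0. -0. -1.] q6 1.7 -> shift cm [ 0.1   0.06 -0.64] twist 0.0 t 10.2 F [-0.5  0.1  1.8] op 0.459 g 65.3
```

```bash
python3 - <<'E'
from h import *
a=ctrl.camera('scene')['pixels'][190:310,270:430,::-1]; b=ctrl.camera('top')['pixels'][160:280,270:430,::-1]
cv2.imwrite('pics/s6.png',np.vstack([cv2.resize(a,(400,300),interpolation=2),cv2.resize(b,(400,300),interpolation=2)]))
E
```

```text
(no output)
```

View pics/s6.png

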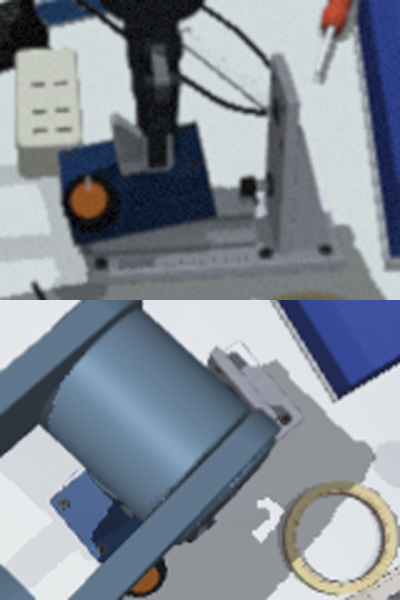

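The upper half shows the carrier's rear-bottom corner hanging past the dovetail's open end, at about (75,243). I'll lift, move 20 mm forward and press again on the full-height part of the dovetail.

Request:
{"op": "servo_tool", "data": {
  "motion": [
    [[0,0,-1.8,0,1],[1,0,-1.8,0,1],[2,0,-1.8,0,1],[2,0,-1.6,0,1],[2,0,-1.4,0,1]]
  ]
}}

```text
time_s: 10.8
eef_pos: [0.4881, -0.3125, 0.1197]
eef_rot: [-0.0, 0.901, -0.433, -0.001]
wrist_force: [0.5, -0.2, -5.9]
opening: 0.458
grasp_force: 64.4
```

Request:
{"op": "servo_tool", "data": {
  "motion": [
    [[0,0,0.15,0,1],[0,0,0.3,0,1],[0,0,0.45,0,1],[0,0,0.6,0,1],[0,0,0.6,0,1]]
  ]
}}

```text
time_s: 11.3
eef_pos: [0.4883, -0.3125, 0.1148]
eef_rot: [-0.0, 0.901, -0.433, -0.0]
wrist_force: [0.6, 0.4, -5.3]
opening: 0.455
grasp_force: 64.4
```

Request:
{"op": "servo_tool", "data": {
  "motion": [
    [[0,0,0.1,0,1],[0,0,0.2,0,1],[0,0,0.3,0,1],[0,0,0.4,0,1],[0,0,0.4,0,1]]
  ]
}}

```text
time_s: 11.8
eef_pos: [0.4884, -0.3126, 0.1108]
eef_rot: [-0.0, 0.901, -0.433, -0.0]
wrist_force: [-0.6, 0.6, -5.7]
opening: 0.458
grasp_force: 64.4
```

```bash
python3 -c "
from h import *
top(); go(rail(-.005,0,.114),-141.35)"
```

```text
TCP rail [0.0137 0.0005 0.1108] slope deg [10.93  0.2 ] top z at TCP 0.0914 n 623 x [-0.0574 -0.0061] y [-0.0316  0.032 ] rect [array([-32.4,   1. ]), array([54.5, 65. ]), np.float64(4.2)]
pos [ 0.4884 -0.3126  0.1109] yaw_y -141.35 zaxis [-0.  0. -1.] q6 1.69 -> shift cm [-1.88  0.05 -0.31] twist 0.0 t 11.85 F [ 0.2  0.3 -5.5] op 0.453 g 64.4
```

Request:
{"op": "servo_tool", "data": {
  "motion": [
    [[0,0,0.1,0,1],[0,0,0.2,0,1],[0,0,0.3,0,1],[0,0,0.4,0,1],[0,0,0.4,0,1]]
  ]
}}

```text
time_s: 12.35
eef_pos: [0.4892, -0.3135, 0.1086]
eef_rot: [0.0, 0.901, -0.433, 0.001]
wrist_force: [-0.6, -0.0, 6.4]
opening: 0.448
grasp_force: 65.8
```

Request:
{"op": "servo_tool", "data": {
  "motion": [
    [[0,0,0.1,0,1],[0,0,0.2,0,1],[0,0,0.3,0,1],[0,0,0.3,0,1]]
  ]
}}

```text
time_s: 12.75
eef_pos: [0.4899, -0.3144, 0.1064]
eef_rot: [0.001, 0.901, -0.433, 0.002]
wrist_force: [-0.0, -2.4, 7.8]
opening: 0.461
grasp_force: 66.0
```

```bash
python3 -c "
from h import *
top(); pitch(); go(rail(-.005,0,.114),-141.35)"
```

```text
TCP rail [0.016  0.0006 0.1064] slope deg [8.27 0.14] top z at TCP 0.0875 n 634 x [-0.0568 -0.0059] y [-0.0315  0.0322] rect [array([-31.4,   1.5]), array([54.7, 65.3]), np.float64(4.9)]
TCP rail [0.016  0.0006 0.1064] n 858 rect [array([-2. , 65.1]), array([109.4,  49.8]), np.float64(5.4)]
pos [ 0.4898 -0.3143  0.1064] yaw_y -141.35 zaxis [ 0.003 -0.004 -1.   ] q6 1.69 -> shift cm [-2.09  0.05 -0.77] twist -0.0 t 12.85 F [ 0.3 -1.1  7.8] op 0.454 g 66.0
```

Request:
{"op": "servo_tool", "data": {
  "motion": [
    [[0,0,0.1,0,1],[0,0,0.2,0,1],[0,0,0.3,0,1],[0,0,0.4,0,1],[0,0,0.4,0,1]]
  ]
}}

```text
time_s: 13.35
eef_pos: [0.4903, -0.3147, 0.1026]
eef_rot: [0.001, 0.901, -0.433, 0.003]
wrist_force: [1.8, -1.8, 7.0]
opening: 0.458
grasp_force: 65.8
```

```bash
python3 -c "
from h import *
top(); pitch(); go(rail(-.005,0,.114),-141.35)"
```

```text
TCP rail [0.0166 0.0007 0.1026] slope deg [5.12 0.25] top z at TCP 0.0838 n 656 x [-0.058  -0.0042] y [-0.0313  0.0325] rect [array([-32.1,   1.5]), array([56.2, 65.3]), np.float64(5.3)]
TCP rail [0.0165 0.0007 0.1026] n 840 rect [array([-4.3, 70.2]), array([106.5,  63.2]), np.float64(5.8)]
pos [ 0.4902 -0.3147  0.1026] yaw_y -141.36 zaxis [ 0.004 -0.004 -1.   ] q6 1.69 -> shift cm [-2.15  0.07 -1.15] twist -0.01 t 13.45 F [ 1.1 -1.7  7.5] op 0.456 g 65.8
```

The 10 mm height offset fits lips that bottom out about 10 mm above the feet, so levelling is working. I'm pressing on until it's flat.

Request:
{"op": "servo_tool", "data": {
  "motion": [
    [[0,0,0.15,0,1],[0,0,0.3,0,1],[0,0,0.45,0,1],[0,0,0.6,0,1],[0,0,0.6,0,1]]
  ]
}}

```text
time_s: 13.95
eef_pos: [0.4908, -0.3152, 0.0971]
eef_rot: [0.001, 0.901, -0.433, 0.004]
wrist_force: [3.1, -2.8, 9.0]
opening: 0.459
grasp_force: 66.2
```

```bash
python3 -c "
from h import *
top(); go(rail(-.005,0,.114),-141.35)"
```

```text
TCP rail [0.0172 0.0008 0.0971] slope deg [ 0.6  -0.04] top z at TCP 0.0789 n 676 x [-0.0594 -0.004 ] y [-0.0313  0.0325] rect [array([-32.8,   1.4]), array([57.9, 65.1]), np.float64(5.6)]
pos [ 0.4908 -0.3152  0.0971] yaw_y -141.36 zaxis [ 0.005 -0.006 -1.   ] q6 1.69 -> shift cm [-2.21  0.07 -1.71] twist -0.01 t 14.0 F [ 2.  -1.9  8.4] op 0.455 g 66.2
```

Request:
{"op": "servo_tool", "data": {
  "motion": [
    [[0,0,0.1,0,1],[0,0,0.2,0,1],[0,0,0.2,0,1]]
  ]
}}

```text
time_s: 14.3
eef_pos: [0.4911, -0.3155, 0.0966]
eef_rot: [0.002, 0.901, -0.433, 0.004]
wrist_force: [-0.6, -0.0, 18.7]
opening: 0.457
grasp_force: 67.6
```

```bash
python3 -c "
from h import *
top(); go(rail(-.005,0,.114),-141.35)"
```

```text
TCP rail [0.0177 0.0008 0.0966] slope deg [ 0.46 -0.08] top z at TCP 0.0788 n 662 x [-0.0591 -0.0042] y [-0.031   0.0323] rect [array([-32.3,   1.2]), array([57.7, 65.2]), np.float64(4.4)]
pos [ 0.4911 -0.3155  0.0966] yaw_y -141.35 zaxis [ 0.006 -0.006 -1.   ] q6 1.69 -> shift cm [-2.25  0.08 -1.76] twist 0.0 t 14.35 F [-0.7  0.6 19. ] op 0.454 g 67.6
```

It's flat (slope about 0.5°, solid contact). I'm lifting it and backing out past the open end.

Request:
{"op": "servo_tool", "data": {
  "motion": [
    [[0,0,-1,0,1],[0,0,-1.8,0,1],[-4,0,-1.8,0,1],[-8.5,0,-1.8,0,1],[-12.9,0,-1.8,0,1]]
  ]
}}

```text
time_s: 14.85
eef_pos: [0.4063, -0.2102, 0.1092]
eef_rot: [-0.0, 0.901, -0.433, -0.001]
wrist_force: [0.3, 0.4, -4.0]
opening: 0.454
grasp_force: 64.5
```

Request:
{"op": "servo_tool", "data": {
  "motion": [
    [[0,0,1,0,1],[0,0,1.8,0,1],[0,0,2.2,0,1],[0,0,2.2,0,1]]
  ]
}}

```text
time_s: 15.25
eef_pos: [0.4082, -0.2125, 0.0875]
eef_rot: [-0.0, 0.901, -0.433, -0.0]
wrist_force: [0.2, -0.5, -5.3]
opening: 0.455
grasp_force: 64.4
```

```bash
python3 -c "
from h import *
top(); go(rail(-.112,0,.082),-141.35)"
```

```text
TCP rail [-0.1146  0.0004  0.0875] slope deg [22.94 -1.33] top z at TCP 0.0976 n 13 x [-0.1913 -0.1872] y [-0.0279 -0.0068] rect [array([-190.4,  -17.3]), array([ 2.9, 21.6]), np.float64(10.8)]
pos [ 0.4083 -0.2126  0.0878] yaw_y -141.38 zaxis [-0.  0. -1.] q6 1.73 -> shift cm [0.24 0.04 0.58] twist -0.03 t 15.3 F [ 0.9  0.5 -6.4] op 0.451 g 64.4
```

Request:
{"op": "servo_tool", "data": {
  "motion": [
    [[0,0,0.3,0,1],[0,0,0.6,0,1],[0,0,0.8,0,1],[0,0,0.9,0,1],[0,0,0.9,0,1]]
  ]
}}

```text
time_s: 15.8
eef_pos: [0.4078, -0.2118, 0.0788]
eef_rot: [-0.0, 0.901, -0.433, -0.0]
wrist_force: [-0.2, 0.5, -4.5]
opening: 0.455
grasp_force: 64.5
```

Request:
{"op": "servo_tool", "data": {
  "motion": [
    [[0,0,0.1,0,1],[0,0,0.2,0,1],[0,0,0.2,0,1]]
  ]
}}

```text
time_s: 16.1
eef_pos: [0.4078, -0.2118, 0.0769]
eef_rot: [-0.0, 0.901, -0.433, -0.0]
wrist_force: [-0.5, -0.4, -6.0]
opening: 0.455
grasp_force: 64.5
```

```bash
python3 - <<'E'
from h import *
go(rail(-.112,0,.082),-141.35); c=pitch()
cv2.imwrite('pics/s7.png',cv2.resize(c['pixels'][190:310,230:390,::-1],(640,480),interpolation=2))
E
```

```text
pos [ 0.4078 -0.2118  0.0769] yaw_y -141.35 zaxis [-0.  0. -1.] q6 1.73 -> shift cm [ 0.33  0.05 -0.51] twist 0.0 t 16.1 F [-0.5 -0.4 -6. ] op 0.455 g 64.5
TCP rail [-0.1153  0.0005  0.0769] n 811 rect [array([-138.1,   50.9]), array([104.7,  70.6]), np.float64(1.3)]
```

View pics/s7.png

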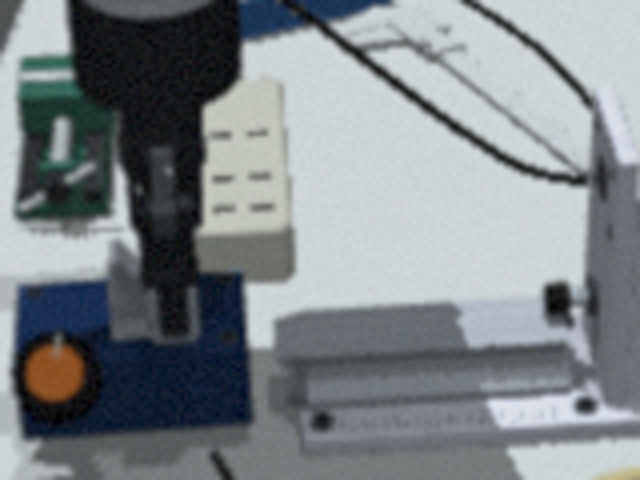

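The nose edge at x≈250 is well clear of the plate and dovetail, which both start at about x≈280-300. The base plate starts roughly at the dovetail mouth, so I'll get the height by touching the bench.

Request:
{"op": "servo_tool", "data": {
  "motion": [
    [[0,0,0.4,0,1],[0,0,0.8,0,1],[0,0,1.0,0,1],[0,0,1.1,0,1],[0,0,1.2,0,1]]
  ]
}}

```text
time_s: 16.65
eef_pos: [0.4079, -0.2119, 0.065]
eef_rot: [0.0, 0.901, -0.433, -0.0]
wrist_force: [0.1, 0.3, -1.6]
opening: 0.458
grasp_force: 65.0
```

Request:
{"op": "servo_tool", "data": {
  "motion": [
    [[0,0,0.1,0,1],[0,0,0.2,0,1],[0,0,0.2,0,1]]
  ]
}}

```text
time_s: 16.95
eef_pos: [0.4082, -0.2123, 0.0643]
eef_rot: [0.0, 0.901, -0.433, 0.0]
wrist_force: [-3.4, 2.0, 11.6]
opening: 0.458
grasp_force: 66.4
```

```bash
python3 - <<'E'
from h import *
go(rail(-.112,0,.082),-141.35)
E
```

```text
pos [ 0.4082 -0.2123  0.0643] yaw_y -141.34 zaxis [-0. -0. -1.] q6 1.73 -> shift cm [ 0.27  0.05 -1.77] twist 0.01 t 16.95 F [-3.4  2.  11.6] op 0.458 g 66.4
```

Request:
{"op": "servo_tool", "data": {
  "motion": [
    [[0,0,-1,0,1],[0,0,-1.95,0,1],[0,0.05,-1.95,0,1]]
  ]
}}

```text
time_s: 17.25
eef_pos: [0.4085, -0.213, 0.084]
eef_rot: [0.0, 0.901, -0.433, 0.002]
wrist_force: [0.1, -0.2, -4.6]
opening: 0.457
grasp_force: 64.6
```

Request:
{"op": "servo_tool", "data": {
  "motion": [
    [[0.5,0,0,0,1],[1.0,0,0,0,1],[1.5,0,0,0,1],[2.0,0,0,0,1],[2.5,0,0,0,1]]
  ]
}}

```text
time_s: 17.75
eef_pos: [0.4233, -0.2321, 0.0822]
eef_rot: [-0.0, 0.901, -0.433, -0.0]
wrist_force: [0.1, 0.1, -6.7]
opening: 0.451
grasp_force: 64.6
```

```bash
python3 - <<'E'
from h import *
go(rail(.025,0,.0825),-141.35)
E
```

```text
pos [ 0.4233 -0.2321  0.0822] yaw_y -141.36 zaxis [-0.  0. -1.] q6 1.72 -> shift cm [11.48 -0.   -0.03] twist -0.01 t 17.75 F [ 0.1  0.1 -6.7] op 0.451 g 64.6
```

Request:
{"op": "servo_tool", "data": {
  "motion": [
    [[0.5,0,-0.05,0,1],[1.0,0,-0.05,0,1],[1.5,0,-0.05,0,1],[2.0,0,-0.05,0,1],[2.5,0,-0.05,0,1]]
  ]
}}

```text
time_s: 18.25
eef_pos: [0.4389, -0.2514, 0.0829]
eef_rot: [-0.0, 0.901, -0.433, -0.0]
wrist_force: [-0.7, 0.8, -6.0]
opening: 0.457
grasp_force: 64.4
```

```bash
python3 - <<'E'
from h import *
go(rail(.025,0,.0825),-141.35)
E
```

```text
pos [ 0.4389 -0.2514  0.0829] yaw_y -141.35 zaxis [-0.  0. -1.] q6 1.71 -> shift cm [9.   0.01 0.03] twist 0.0 t 18.25 F [-0.7  0.8 -6. ] op 0.457 g 64.4
```

Smooth entry with no side load, so I'm sliding on.

Request:
{"op": "servo_tool", "data": {
  "motion": [
    [[0.6,0,0,0,1],[1.2,0,0,0,1],[1.8,0,0,0,1],[2.4,0,0,0,1],[3.0,0,0,0,1]]
  ]
}}

```text
time_s: 18.75
eef_pos: [0.4577, -0.275, 0.0829]
eef_rot: [-0.0, 0.901, -0.433, -0.0]
wrist_force: [0.5, 1.7, -6.9]
opening: 0.453
grasp_force: 64.4
```

Request:
{"op": "servo_tool", "data": {
  "motion": [
    [[0.8,0,0,0,1],[1.6,0,0,0,1],[2.4,0,0,0,1],[3.2,0,0,0,1],[4.0,0,0,0,1]]
  ]
}}

```text
time_s: 19.25
eef_pos: [0.4829, -0.3064, 0.083]
eef_rot: [-0.0, 0.901, -0.433, -0.0]
wrist_force: [1.0, 1.1, -5.7]
opening: 0.45
grasp_force: 64.4
```

```bash
python3 - <<'E'
from h import *
go(rail(.025,0,.0825),-141.35)
top()
E
```

```text
pos [ 0.4829 -0.3064  0.083 ] yaw_y -141.35 zaxis [-0.  0. -1.] q6 1.69 -> shift cm [1.96 0.01 0.05] twist -0.0 t 19.25 F [ 1.   1.1 -5.7] op 0.45 g 64.4
TCP rail [0.0054 0.0001 0.083 ] slope deg [0.08 0.11] top z at TCP 0.0641 n 653 x [-0.0711 -0.0188] y [-0.032   0.0316] rect [array([-45.7,   1.1]), array([54.4, 65.7]), np.float64(5.3)]
```

Request:
{"op": "servo_tool", "data": {
  "motion": [
    [[0.6,0,0,0,1],[1.2,0,0,0,1],[1.6,0,0,0,1],[1.8,0,0,0,1],[2.0,0,0,0,1]]
  ]
}}

```text
time_s: 19.8
eef_pos: [0.4949, -0.3216, 0.083]
eef_rot: [-0.0, 0.901, -0.433, -0.0]
wrist_force: [1.4, 3.2, -5.6]
opening: 0.456
grasp_force: 64.5
```

Request:
{"op": "servo_tool", "data": {
  "motion": [
    [[0.1,0,0,0,1],[0.2,0,0,0,1],[0.3,0,0,0,1],[0.3,0,0,0,1]]
  ]
}}

```text
time_s: 20.2
eef_pos: [0.4965, -0.3236, 0.083]
eef_rot: [-0.0, 0.901, -0.433, -0.0]
wrist_force: [-1.7, 3.2, -3.4]
opening: 0.456
grasp_force: 64.9
```

```bash
python3 - <<'E'
from h import *
go(rail(.025,0,.0825),-141.35)
top()
E
```

```text
pos [ 0.4965 -0.3236  0.083 ] yaw_y -141.35 zaxis [-0.001  0.001 -1.   ] q6 1.69 -> shift cm [-0.24 -0.    0.05] twist -0.0 t 20.2 F [-1.7  3.2 -3.4] op 0.456 g 64.9
TCP rail [ 0.0274 -0.      0.083 ] slope deg [0.57 0.28] top z at TCP 0.0648 n 673 x [-0.0494  0.0124] y [-0.0329  0.0315] rect [array([-19.1,   0.3]), array([64.4, 67.5]), np.float64(5.3)]
```

Request:
{"op": "servo_tool", "data": {
  "motion": [
    [[0.1,0,0.05,0,1],[0.2,0,0.05,0,1],[0.2,0,0.05,0,1]]
  ]
}}

```text
time_s: 20.55
eef_pos: [0.4967, -0.3239, 0.0824]
eef_rot: [-0.001, 0.901, -0.433, -0.002]
wrist_force: [-6.2, 8.2, 3.2]
opening: 0.455
grasp_force: 65.6
```

```bash
python3 - <<'E'
from h import *
go(rail(.025,0,.0825),-141.35)
top()
E
```

```text
pos [ 0.4967 -0.3239  0.0824] yaw_y -141.34 zaxis [-0.004  0.004 -1.   ] q6 1.69 -> shift cm [-0.27 -0.01 -0.01] twist 0.01 t 20.55 F [-6.2  8.2  3.2] op 0.455 g 65.6
TCP rail [ 0.0277 -0.0001  0.0824] slope deg [0.07 0.34] top z at TCP 0.0641 n 707 x [-0.049   0.0125] y [-0.0332  0.0315] rect [array([-17.3,  -0.5]), array([66.3, 66.7]), np.float64(3.1)]
```

The carrier is home: 10 N on the stop, nose at about 60 mm, level. I'm releasing it and lifting away, then lining up with the knob.

Request:
{"op": "servo_tool", "data": {
  "motion": [
    [[0,0,0,0,-1],[0,0,0,0,-1],[0,0,0,0,-1],[0,0,-3,0,-1],[0,0,-7,0,-1]]
  ]
}}

```text
time_s: 21.1
eef_pos: [0.497, -0.3248, 0.1513]
eef_rot: [-0.001, 0.901, -0.433, -0.002]
wrist_force: [-0.3, -0.6, -0.1]
opening: 0.999
grasp_force: 0.0
```

Request:
{"op": "servo_tool", "data": {
  "motion": [
    [[0,0,-4,-8.5,-1],[-2,2,-5,-17,-1],[-5,3,-5,-25.5,-1],[-9,4,-5,-34,-1],[-13,4,-5,-42.5,-1]]
  ]
}}

```text
time_s: 21.6
eef_pos: [0.3845, -0.2493, 0.203]
eef_rot: [0.001, 0.997, -0.075, 0.001]
wrist_force: [-0.0, 0.5, -0.1]
opening: 0.999
grasp_force: 0.0
```

```bash
python3 - <<'E'
from h import *
go(rail(-.026,-.057,.15),-51.35+30)
c=ctrl.camera('top'); Q=rf(cloud(c)); I=c['pixels'].astype(int); save(c,'top8.png')
ok=c['depth']>0
b=ok&(I[...,2]>I[...,0]+25)&(abs(Q[...,1])<.06)&(abs(Q[...,0])<.1)&(abs(Q[...,2]-.064)<.006)
o=ok&(I[...,0]>I[...,2]+50)&(abs(Q[...,1]+.06)<.05)&(abs(Q[...,0]+.03)<.05)&(Q[...,2]>.05)
k=ok&(I.max(-1)<60)&(abs(Q[...,1]+.06)<.04)&(abs(Q[...,0]+.03)<.04)&(Q[...,2]>.05)&(Q[...,2]<.12)
for n,m in(('blue',b),('orange',o),('black',k)):
    q=Q[m]; print(n,len(q)); 
    if len(q)>5: print([np.round(np.percentile(q[:,i],[1,50,99]),4) for i in range(3)])
E
```

```text
pos [ 0.3845 -0.2493  0.203 ] yaw_y -98.59 zaxis [ 0.001 -0.002 -1.   ] q6 0.89 -> shift cm [4.39 6.23 5.32] twist -77.24 t 21.6 F [-0.   0.5 -0.1] op 0.999 g 0.0
blue 1269
[array([-0.0488, -0.0095,  0.0589]), array([-0.0334, -0.0019,  0.0319]), array([0.0595, 0.064 , 0.0685])]
orange 91
[array([-0.0375, -0.0262, -0.0152]), array([-0.0734, -0.065 , -0.0565]), array([0.0711, 0.0802, 0.0882])]
black 230
[array([-0.0464, -0.0273, -0.0055]), array([-0.0767, -0.0518, -0.0335]), array([0.058 , 0.0838, 0.0939])]
```

Request:
{"op": "servo_tool", "data": {
  "motion": [
    [[1,1.5,0,-8.5,-1],[2,3,0,-17,-1],[3,4.5,1,-25.5,-1],[4,6,2,-34,-1],[4.4,6.2,3,-42.5,-1]]
  ]
}}

```text
time_s: 22.15
eef_pos: [0.4206, -0.3196, 0.173]
eef_rot: [0.002, 0.957, 0.292, 0.0]
wrist_force: [-0.4, 0.9, 0.8]
opening: 1.001
grasp_force: 0.0
```

Request:
{"op": "servo_tool", "data": {
  "motion": [
    [[0,0,0,-8.5,-1],[0,0,0,-17,-1],[0,0,0,-25.5,-1],[0,0,0,-34,-1],[0,0,0,-34.7,-1]]
  ]
}}

```text
time_s: 22.65
eef_pos: [0.4199, -0.3177, 0.173]
eef_rot: [0.001, 0.827, 0.562, -0.0]
wrist_force: [0.7, -0.3, 0.5]
opening: 0.998
grasp_force: 0.0
```

```bash
python3 - <<'E'
from h import *
go(rail(-.0263,-.057,.084),-51.35+30)
c=ctrl.camera('scene'); cv2.imwrite('pics/k0.png',cv2.resize(c['pixels'][205:295,270:390,::-1],(720,540),interpolation=2))
c,P=wrist(); save(c,'wk0.png'); Q=rf(P); I=c['pixels'].astype(int)
o=(c['depth']>0)&(I[...,0]>I[...,2]+50)&(abs(Q[...,1]+.06)<.05)&(abs(Q[...,0]+.03)<.05)&(Q[...,2]>.05); print(o.sum(), np.median(Q[o],0) if o.any() else None, np.argwhere(o).mean(0) if o.any() else None)
E
```

```text
pos [ 0.4199 -0.3177  0.173 ] yaw_y -21.59 zaxis [ 0.001 -0.001 -1.   ] q6 -0.5 -> shift cm [-0.01 -0.16  8.9 ] twist -0.24 t 22.65 F [ 0.7 -0.3  0.5] op 0.998 g 0.0
670 [-0.02727937 -0.06450986  0.08007268] [263.08208955 313.74776119]
```

View pics/k0.png

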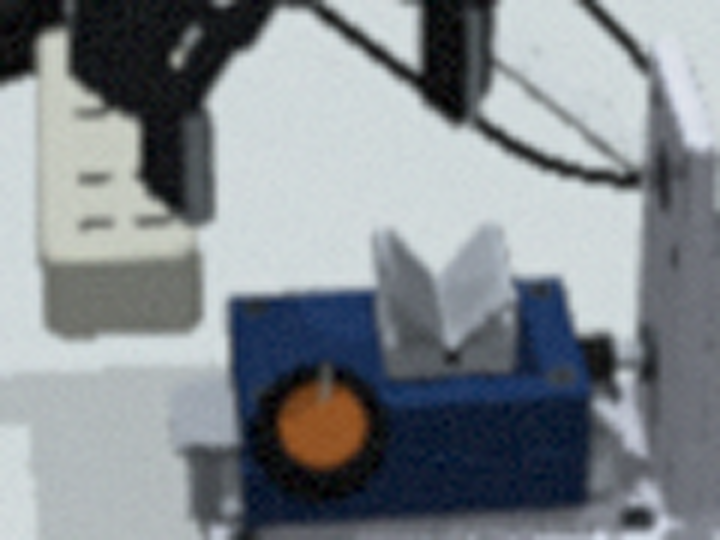

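The picture shows the carrier nose on the stop at (590,355), and the knob cap at (323,428) with a white mark at its top (325,380). That mark lets me read the knob angle. I'm descending on the knob, partly open.

Request:
{"op": "servo_tool", "data": {
  "motion": [
    [[0,-0.16,0,0,-0.4],[0,-0.16,1,0,-0.4],[0,-0.16,4,0,-0.4],[0,-0.16,7,0,-0.4],[0,-0.16,8.9,0,-0.4]]
  ]
}}

```text
time_s: 23.25
eef_pos: [0.417, -0.3152, 0.0808]
eef_rot: [-0.001, 0.828, 0.561, -0.0]
wrist_force: [0.2, -1.0, -0.2]
opening: 0.703
grasp_force: 0.0
```

```bash
cat >> h.py <<'E'
def tau():
    o=ctrl.get_obs(); a=np.radians(RA); ax=np.array([-np.sin(a)*-.643,np.cos(a)*-.643,.766]); print('tau',round(float(np.dot(o['torque'],ax)),3),'M',np.round(o['torque'],2),'rail F',np.round(rf((o['wrist_force']+np.array([*RC,0]))[None,None])[0,0],1))
def mark():
    c,P=wrist(); Q=rf(P); I=c['pixels'].astype(int); C=np.array([-.0268,-.0637,.0806])
    d=Q-C; u=d[...,0]; v=d[...,1]*.766+d[...,2]*.643; w=-d[...,1]*.643+d[...,2]*.766; r=np.hypot(u,v)
    m=(c['depth']>0)&(r<.019)&(abs(w)<.008)
    o=m&(I[...,0]>I[...,2]+50); g=m&(I.min(-1)>90)&(I.max(-1)-I.min(-1)<40)&(r>.004)
    uo,vo=(np.median(u[o]),np.median(v[o])) if o.any() else (0,0)
    print('orange',o.sum(),np.round([uo,vo],4),'mark',g.sum(), 'cw deg',round(float(np.degrees(np.arctan2(np.mean(u[g])-uo,np.mean(v[g])-vo))),1) if g.any() else None); return c
E
python3 - <<'E'
from h import *
go(rail(-.0263,-.057,.084),-51.35+30); tau()
save(mark(),'wk1.png')
E
```

```text
pos [ 0.417  -0.3152  0.0808] yaw_y -21.73 zaxis [-0.002  0.002 -1.   ] q6 -0.5 -> shift cm [-0.14  0.21 -0.32] twist -0.38 t 23.25 F [ 0.2 -1.  -0.2] op 0.703 g 0.0
tau -0.001 M [-0.    0.03  0.01] rail F [ 0.9 -0.5 -0.2]
orange 1276 [-0.0008  0.0002] mark 65 cw deg 16.6
```

Request:
{"op": "servo_tool", "data": {
  "motion": [
    [[0.0,0.0,0,0,-0.4],[0.0,0.0,0,0,1],[0.0,0.0,0,0,1],[0.0,0.0,0,0,1],[0.0,0.0,0,0,1]]
  ]
}}

```text
time_s: 23.8
eef_pos: [0.4187, -0.3173, 0.0848]
eef_rot: [0.001, 0.827, 0.562, 0.0]
wrist_force: [0.2, -0.8, 4.2]
opening: 0.447
grasp_force: 60.1
```

```bash
python3 - <<'E'
from h import *
go(rail(-.0263,-.057,.084),-51.35+30); tau(); mark()
E
```

```text
pos [ 0.4187 -0.3173  0.0848] yaw_y -21.65 zaxis [ 0.002 -0.002 -1.   ] q6 -0.5 -> shift cm [-0.01 -0.03  0.08] twist -0.3 t 23.8 F [ 0.2 -0.8  4.2] op 0.447 g 60.1
tau 0.087 M [-0.15 -0.06 -0.01] rail F [ 0.8 -0.3  4.2]
orange 1225 [-0.0006 -0.0002] mark 62 cw deg 9.3
```

Request:
{"op": "servo_tool", "data": {
  "motion": [
    [[0,0,0,6,1],[0,0,0,12,1],[0,0,0,18,1],[0,0,0,24,1],[0,0,0,24,1]]
  ]
}}

```text
time_s: 24.35
eef_pos: [0.4181, -0.3155, 0.0835]
eef_rot: [-0.001, 0.926, 0.377, 0.0]
wrist_force: [1.7, 1.7, 1.8]
opening: 0.442
grasp_force: 59.8
```

```bash
python3 - <<'E'
from h import *
go(rail(-.0263,-.057,.084),-51.35); tau(); mark()
E
```

```text
pos [ 0.4181 -0.3155  0.0835] yaw_y -45.66 zaxis [-0.     0.001 -1.   ] q6 -0.08 -> shift cm [-0.1   0.15 -0.05] twist 5.69 t 24.35 F [1.7 1.7 1.8] op 0.442 g 59.8
tau -0.255 M [0.77 0.08 0.21] rail F [-0.3  2.4  1.8]
orange 1056 [-0.002  -0.0003] mark 51 cw deg 34.2
```

Request:
{"op": "servo_tool", "data": {
  "motion": [
    [[0,0,0,6,1],[0,0,0,12,1],[0,0,0,18,1],[0,0,0,24,1],[0,0,0,24,1]]
  ]
}}

```text
time_s: 24.9
eef_pos: [0.4178, -0.3156, 0.0841]
eef_rot: [-0.001, 0.984, 0.177, -0.0]
wrist_force: [-1.1, 5.8, 10.9]
opening: 0.439
grasp_force: 71.9
```

```bash
python3 - <<'E'
from h import *
go(rail(-.0263,-.057,.084),-51.35); tau(); mark()
E
```

```text
pos [ 0.4178 -0.3156  0.0841] yaw_y -69.56 zaxis [-0.001  0.002 -1.   ] q6 0.34 -> shift cm [0.01 0.18 0.01] twist -18.21 t 24.9 F [-1.1  5.8 10.9] op 0.439 g 71.9
tau -0.496 M [1.7  0.51 0.74] rail F [-5.2  2.7 10.9]
orange 1157 [-0.0018  0.0002] mark 56 cw deg 48.9
```

Request:
{"op": "servo_tool", "data": {
  "motion": [
    [[0,0,0,5,1],[0,0,0,9,1],[0,0,0,9,1],[0,0,0,9,-0.4],[0,0,0,9,-0.4]]
  ]
}}

```text
time_s: 25.45
eef_pos: [0.418, -0.3167, 0.0835]
eef_rot: [0.0, 0.995, 0.1, -0.0]
wrist_force: [0.1, -0.3, 0.0]
opening: 0.699
grasp_force: 0.0
```

Request:
{"op": "servo_tool", "data": {
  "motion": [
    [[0,0,0,0,-0.4],[0,0,-2,0,-0.4],[0,0,-3,0,-0.4],[0,0,-3,0,-0.4]]
  ]
}}

```text
time_s: 25.85
eef_pos: [0.4189, -0.3176, 0.1152]
eef_rot: [0.002, 0.995, 0.099, 0.001]
wrist_force: [-0.7, 0.1, -0.1]
opening: 0.701
grasp_force: 0.0
```

```bash
python3 - <<'E'
from h import *
go(rail(-.0263,-.057,.084),-51.35+30); tau(); mark(); top()
E
```

```text
pos [ 0.4189 -0.3176  0.1152] yaw_y -78.64 zaxis [ 0.002 -0.003 -1.   ] q6 0.5 -> shift cm [-0.04 -0.05  3.12] twist -57.29 t 25.85 F [-0.7  0.1 -0.1] op 0.701 g 0.0
tau 0.008 M [ 0.03 -0.03  0.02] rail F [-0.6 -0.5 -0.1]
orange 978 [-0.0027 -0.0004] mark 32 cw deg 43.4
  return _methods._mean(a, axis=axis, dtype=dtype,
  ret = ret.dtype.type(ret / rcount)
Traceback (most recent call last):
  File "h.py", line 43, in top
    print('TCP rail',np.round(t,4),'slope deg',np.round(np.degrees(s[:2]),2),'top z at TCP',round(s[2],4),'n',k.sum(),'x',np.round(np.percentile(t2[:,0],[1,99]),4),'y',np.round(np.percentile(t2[:,1],[1,99]),4),'rect',[np.round(x,1) for x in r])
                                                                                                                                   ~~~~~~~~~~~~~^^^^^^^^^^^^^^^^
IndexError: index -1 is out of bounds for axis 0 with size 0
```

```bash
cat >> h.py <<'E'
def nose():
    for n in('top','scene'):
        c=ctrl.camera(n); Q=rf(cloud(c)); I=c['pixels'].astype(int)
        b=(c['depth']>0)&(I[...,2]>I[...,0]+25)&(abs(Q[...,1])<.05)&(abs(Q[...,0])<.1)&(abs(Q[...,2]-.064)<.004)
        q=Q[b]; print(n,len(q),'x',np.round(np.percentile(q[:,0],[1,99]),4),'y',np.round(np.percentile(q[:,1],[1,99]),4)) if len(q)>20 else print(n,len(q))
def mark2(c=None,P=None,C0=(-.0268,-.0637,.0806)):
    if c is None: c,P=wrist()
    Q=rf(P); I=c['pixels'].astype(int); d=Q-np.array(C0)
    u=d[...,0]; v=d[...,1]*.766+d[...,2]*.643; w=-d[...,1]*.643+d[...,2]*.766
    ok=(c['depth']>0)&(abs(w)<.008)&(np.hypot(u,v)<.022)
    o=ok&(I[...,0]>I[...,2]+50); (uo,vo),ro=cv2.minEnclosingCircle((np.c_[u[o],v[o]]*1000).astype(np.float32))
    uu=u*1000-uo; vv=v*1000-vo; r=np.hypot(uu,vv)
    g=ok&(r>4)&(r<ro+1)&(I[...,2]>.7*I[...,0])&(I.min(-1)>70)
    a=np.degrees(np.arctan2(uu[g],vv[g])); print('cap',np.round([uo,vo,ro],2),'n',g.sum(),'ang med',np.round(np.percentile(a,[10,50,90]),1) if g.any() else None,'r',np.round(np.percentile(r[g],[10,90]),1) if g.any() else None)
E
python3 - <<'E'
from h import *
nose(); mark2()
E
python3 - <<'E'
from h import *
c=ctrl.camera('scene'); mark2(c,cloud(c))
E
```

```text
top 0
scene 671 x [-0.0526  0.0549] y [-0.0351  0.0294]
cap [-2.2  -2.06 14.04] n 39 ang med [31.7 36.3 43.2] r [ 7.8 13.8]
cap [-4.07  0.25 12.77] n 2 ang med [34.6 38.  41.5] r [12.4 12.5]
```

```bash
cat >> h.py <<'E'
def mark3(I,c,R,t,shift=(0,0),dbg=False):
    """mark angle by ray-plane; R,t: world X -> cam R X + t"""
    K=np.array([[c['fx'],0,c['cx']],[0,c['fy'],c['cy']],[0,0,1]]); v,u=np.mgrid[:480,:640]
    p=cv2.undistortPoints(np.stack([u,v],-1).reshape(-1,1,2).astype(float),K,np.array([c['k1'],0,0,0.])).reshape(480,640,2)
    D=np.dstack([p,np.ones((480,640))])@R; O=-R.T@t
    a=np.radians(RA); ex=np.array([np.cos(a),np.sin(a),0]); ey=np.array([-ex[1],ex[0],0]); ez=np.array([0,0,1.])
    n=-.643*ey+.766*ez; tt=.766*ey+.643*ez; C=np.array(rail(-.027,-.0637,.0806))
    s=((C-O)@n)/(D@n); X=O+D*s[...,None]-C; uu=X@ex*1000; vv=X@tt*1000
    I=I.astype(int); near=np.hypot(uu,vv)<26
    o=near&(I[...,0]>I[...,2]+50); o=cv2.morphologyEx(o.astype(np.uint8),cv2.MORPH_OPEN,np.ones((2,2)))>0
    h=cv2.convexHull((np.c_[uu[o],vv[o]]).astype(np.float32)); (uo,vo),ro=cv2.minEnclosingCircle(h)
    uu-=uo; vv-=vo; r=np.hypot(uu,vv)
    g=near&(r>6)&(r<13)&(I[...,2]>.75*I[...,0])&(I.min(-1)>60)
    A=np.degrees(np.arctan2(uu[g].sum(),vv[g].sum())) if g.any() else None
    print('cap',np.round([uo,vo,ro],2),'n',o.sum(),g.sum(),'mark cw',A and round(A,1))
def wcam(c,pos,q):
    H=np.array(c['hand_eye']); T=np.eye(4); T[:3,:3]=Rn.from_quat([*q[1:],q[0]]).as_matrix(); T[:3,3]=pos
    M=np.linalg.inv(T@H); return M[:3,:3],M[:3,3]
def km():
    o=ctrl.get_obs(); c=ctrl.camera('wrist'); mark3(c['pixels'],c,*wcam(c,o['eef_pos'],o['eef_rot']))
    c=ctrl.camera('scene'); mark3(c['pixels'],c,np.array(c['R']),np.array(c['t']))
E
python3 - <<'E'
from h import *
km()
c=ctrl.camera('wrist')
for f,p,q in(('wk0',[.4199,-.3177,.173],[.001,.827,.562,0]),('wk1',[.417,-.3152,.0808],[-.001,.828,.561,0])):
    q=np.array(q)/np.linalg.norm(q); mark3(cv2.imread('pics/%s.png'%f)[...,::-1],c,*wcam(c,p,q))
c=ctrl.camera('scene')
for f in('scene0','scene5'): mark3(cv2.imread('pics/%s.png'%f)[...,::-1],c,np.array(c['R']),np.array(c['t'])) if f!='scene0' else None
E
```

```text
cap [-2.61 -3.77 13.5 ] n 1005 24 mark cw 37.5
cap [-1.5 -1.2 12.8] n 152 0 mark cw None
cap [ 2.36 -2.89 13.04] n 661 16 mark cw 3.1
cap [ 2.5  -2.83 13.5 ] n 1278 44 mark cw 3.3Traceback (most recent call last):
  File "<stdin>", line 7, in <module>
  File "h.py", line 77, in mark3
    h=cv2.convexHull((np.c_[uu[o],vv[o]]).astype(np.float32)); (uo,vo),ro=cv2.minEnclosingCircle(h)
                                                                          ~~~~~~~~~~~~~~~~~~~~~~^^^
cv2.error: OpenCV(4.12.0) /io/opencv/modules/imgproc/src/shapedescr.cpp:201: error: (-215:Assertion failed) count >= 0 && (depth == CV_32F || depth == CV_32S) in function 'minEnclosingCircle'
```

Request:
{"op": "servo_tool", "data": {
  "motion": [
    [[0,0,0,-8.5,-0.4],[0,0,0,-17,-0.4],[0,0,0,-25.5,-0.4],[0,0,0,-34,-0.4],[0,0,0,-42.5,-0.4]]
  ]
}}

```text
time_s: 26.85
eef_pos: [0.418, -0.3163, 0.1134]
eef_rot: [-0.0, 0.89, 0.456, -0.0]
wrist_force: [-0.7, 0.7, 0.2]
opening: 0.701
grasp_force: 0.0
```

Request:
{"op": "servo_tool", "data": {
  "motion": [
    [[0,0,0,-8.5,-0.4],[0,0,0,-12.8,-0.4],[0,0,0,-12.8,-0.4]]
  ]
}}

```text
time_s: 27.15
eef_pos: [0.418, -0.3163, 0.1134]
eef_rot: [-0.0, 0.835, 0.55, 0.0]
wrist_force: [0.6, 0.1, -0.1]
opening: 0.701
grasp_force: 0.0
```

```bash
python3 - <<'E'
from h import *
km()
go(rail(-.0295,-.057,.084),-51.35+28); nose()
E
```

```text
cap [-1.4  -2.7  13.34] n 1001 27 mark cw 37.6
cap [-1.43 -1.25 12.79] n 152 0 mark cw None
pos [ 0.418  -0.3163  0.1134] yaw_y -23.48 zaxis [-0.  0. -1.] q6 -0.46 -> shift cm [ 0.08 -0.2   2.94] twist -0.13 t 27.25 F [-1.1  0.3 -0.5] op 0.699 g 0.0
top 0
scene 641 x [-0.0466  0.055 ] y [-0.0357  0.0301]
```

Request:
{"op": "servo_tool", "data": {
  "motion": [
    [[0.1,-0.28,1.5,0,-0.4],[0.1,-0.28,2.8,0,-0.4],[0.1,-0.28,2.9,0,-0.4],[0.1,-0.28,2.9,0,1],[0.1,-0.28,2.9,0,1]]
  ]
}}

```text
time_s: 27.85
eef_pos: [0.4164, -0.3145, 0.085]
eef_rot: [0.0, 0.836, 0.549, 0.0]
wrist_force: [1.1, 1.2, 0.3]
opening: 0.451
grasp_force: 60.0
```

Request:
{"op": "servo_tool", "data": {
  "motion": [
    [[0,0,0,0,1],[0,0,0,0,1],[-0.1,0.18,0,0,1],[-0.2,0.36,0,0,1],[-0.26,0.49,0,0,1]]
  ]
}}

```text
time_s: 28.35
eef_pos: [0.4186, -0.3175, 0.0844]
eef_rot: [-0.002, 0.835, 0.55, -0.0]
wrist_force: [-4.2, 8.2, 8.8]
opening: 0.45
grasp_force: 60.9
```

```bash
python3 - <<'E'
from h import *
km(); go(rail(-.0263,-.057,.084),-51.35); tau(); nose()
E
```

```text
cap [ 1.   -2.97 12.83] n 1182 43 mark cw 41.3
cap [ 1.25 -1.75 12.91] n 147 2 mark cw 30.7
pos [ 0.4187 -0.3175  0.0845] yaw_y -23.32 zaxis [-0.002  0.003 -1.   ] q6 -0.47 -> shift cm [ 0.01 -0.03  0.05] twist 28.03 t 28.45 F [-3.4  6.6  7.8] op 0.447 g 60.8
tau -0.589 M [1.11 0.39 0.16] rail F [-7.3  1.5  7.8]
top 34 x [0.0562 0.0596] y [-0.0322  0.0137]
scene 443 x [-0.0329  0.0582] y [-0.0363  0.0309]
```

Request:
{"op": "servo_tool", "data": {
  "motion": [
    [[-0.05,0.09,0,0,1],[-0.1,0.18,0,0,1],[-0.1,0.18,0,0,1]]
  ]
}}

```text
time_s: 28.85
eef_pos: [0.4189, -0.3179, 0.0842]
eef_rot: [-0.004, 0.835, 0.55, -0.0]
wrist_force: [-7.0, 11.5, 12.2]
opening: 0.45
grasp_force: 61.3
```

```bash
python3 - <<'E'
from h import *
km(); tau(); nose()
E
```

```text
cap [ 1.39 -2.97 12.78] n 1180 42 mark cw 41.6
cap [ 1.15 -1.7  12.9 ] n 145 0 mark cw None
tau -1.17 M [1.81 1.06 0.22] rail F [-12.8   1.5  11.1]
top 15
scene 435 x [-0.0329  0.0578] y [-0.0358  0.0303]
```

Request:
{"op": "servo_tool", "data": {
  "motion": [
    [[0,0,0,6,1],[0,0,0,12,1],[0,0,0,18,1],[0,0,0,24,1],[0,0,0,24,1]]
  ]
}}

```text
time_s: 29.55
eef_pos: [0.4182, -0.318, 0.0841]
eef_rot: [-0.004, 0.932, 0.363, -0.002]
wrist_force: [-9.2, 8.5, 12.7]
opening: 0.438
grasp_force: 59.1
```

```bash
python3 - <<'E'
from h import *
km(); tau(); nose()
E
```

```text
cap [ 1.13 -4.   13.25] n 1114 37 mark cw 52.4
cap [ 1.19 -1.49 12.57] n 147 3 mark cw 40.9
tau -1.457 M [1.81 1.88 0.27] rail F [-11.9  -3.   13.2]
top 12
scene 548 x [-0.0415  0.0578] y [-0.0359  0.0302]
```

Request:
{"op": "servo_tool", "data": {
  "motion": [
    [[0,0,0,6,1],[0,0,0,12,1],[0,0,0,18,1],[0,0,0,24,1],[0,0,0,24,1]]
  ]
}}

```text
time_s: 30.25
eef_pos: [0.42, -0.3166, 0.0833]
eef_rot: [-0.004, 0.987, 0.162, -0.001]
wrist_force: [3.8, 9.9, 3.0]
opening: 0.442
grasp_force: 73.3
```

```bash
python3 - <<'E'
from h import *
km(); tau(); nose()
E
```

```text
cap [ 0.2  -4.82 13.74] n 1170 41 mark cw 63.8
cap [ 1.21 -1.11 12.86] n 152 3 mark cw 55.0
tau -0.686 M [ 2.91 -0.07  0.98] rail F [-6.4  8.8  2.6]
top 18
scene 512 x [-0.0386  0.0578] y [-0.0362  0.0301]
```

Request:
{"op": "servo_tool", "data": {
  "motion": [
    [[0,0,0,6,1],[0,0,0,12,1],[0,0,0,12,1]]
  ]
}}

```text
time_s: 30.75
eef_pos: [0.4202, -0.3178, 0.0832]
eef_rot: [-0.002, 0.998, 0.057, -0.001]
wrist_force: [2.2, 7.4, -2.3]
opening: 0.444
grasp_force: 86.0
```

```bash
python3 - <<'E'
from h import *
km(); tau(); go(rail(-.027,-.057,.084),-51.35); nose()
E
```

```text
cap [-0.54 -4.36 13.6 ] n 1269 39 mark cw 71.5
cap [ 0.58 -1.3  12.7 ] n 152 5 mark cw 86.3
tau -0.518 M [ 1.45 -0.56 -0.02] rail F [-4.8  7.5 -1.3]
pos [ 0.4202 -0.3178  0.0832] yaw_y -83.3 zaxis [-0.002  0.005 -1.   ] q6 0.58 -> shift cm [-0.2  -0.14 -0.08] twist -31.95 t 30.85 F [ 2.9  8.4 -1.3] op 0.437 g 85.9
top 14
scene 446 x [-0.0337  0.0579] y [-0.0367  0.0299]
```

Request:
{"op": "servo_tool", "data": {
  "motion": [
    [[0,0,0,0,-0.4],[0,0,0,0,-0.4],[0,0,-1,0,-0.4],[0,0,-3,0,-0.4],[0,0,-3,0,-0.4]]
  ]
}}

```text
time_s: 31.45
eef_pos: [0.4221, -0.3226, 0.1179]
eef_rot: [0.003, 0.998, 0.058, 0.002]
wrist_force: [-0.4, -1.0, -0.7]
opening: 0.704
grasp_force: 0.0
```

Request:
{"op": "servo_tool", "data": {
  "motion": [
    [[0,0,0,-8.5,-0.4],[0,0,0,-17,-0.4],[0,0,0,-25.5,-0.4],[0,0,0,-34,-0.4],[0,0,0,-42.5,-0.4]]
  ]
}}

```text
time_s: 31.95
eef_pos: [0.4206, -0.3207, 0.1146]
eef_rot: [0.0, 0.908, 0.419, -0.0]
wrist_force: [0.8, -0.1, -0.1]
opening: 0.7
grasp_force: 0.0
```

```bash
python3 - <<'E'
from h import *
km(); tau(); go(rail(-.027,-.057,.084),-51.35+28); nose()
E
```

```text
cap [ 0.49 -3.95 13.56] n 954 25 mark cw 71.8
cap [ 1.2  -1.17 12.82] n 153 1 mark cw 60.7
tau -0.036 M [ 0.03  0.01 -0.02] rail F [0.1 1.  0. ]
pos [ 0.4206 -0.3207  0.1146] yaw_y -40.78 zaxis [ 0.    -0.001 -1.   ] q6 -0.16 -> shift cm [ 0.13 -0.45  3.06] twist -17.43 t 32.05 F [0.9 0.6 0. ] op 0.701 g 0.0
top 0
scene 675 x [-0.0488  0.0578] y [-0.0358  0.0303]
```

Request:
{"op": "servo_tool", "data": {
  "motion": [
    [[0.13,-0.4,0,-8.5,-0.4],[0.13,-0.4,1.5,-14,-0.4],[0.13,-0.4,3.0,-14,-0.4],[0.13,-0.4,3.0,-14,-0.4],[0.13,-0.4,3.0,-14,1]]
  ]
}}

```text
time_s: 32.65
eef_pos: [0.4183, -0.3167, 0.0845]
eef_rot: [-0.0, 0.853, 0.523, -0.0]
wrist_force: [-0.3, -0.2, 0.4]
opening: 0.548
grasp_force: 0.0
```

Request:
{"op": "servo_tool", "data": {
  "motion": [
    [[0,0,0,0,1],[0,0,0,0,1],[0,0,0,0,1],[-0.06,0.14,0,0,1],[-0.06,0.14,0,0,1]]
  ]
}}

```text
time_s: 33.15
eef_pos: [0.4189, -0.3172, 0.0853]
eef_rot: [-0.001, 0.852, 0.524, -0.0]
wrist_force: [-5.8, 5.5, 11.4]
opening: 0.448
grasp_force: 60.8
```

```bash
python3 - <<'E'
from h import *
km(); tau(); go(rail(-.027,-.057,.084),-51.35); nose()
E
```

```text
cap [ 1.24 -3.85 13.46] n 1205 38 mark cw 73.9
cap [ 1.22 -0.81 13.1 ] n 152 1 mark cw 62.1
tau -0.794 M [0.89 0.89 0.01] rail F [-8.4 -1.4 10.7]
pos [ 0.4189 -0.3172  0.0853] yaw_y -26.85 zaxis [-0.001  0.001 -1.   ] q6 -0.41 -> shift cm [ 0.01 -0.1   0.13] twist 24.5 t 33.25 F [-6.3  5.7 10.7] op 0.446 g 60.8
top 46 x [0.0556 0.0599] y [-0.0326  0.0154]
scene 451 x [-0.0353  0.0582] y [-0.0365  0.0296]
```

Request:
{"op": "servo_tool", "data": {
  "motion": [
    [[0,0,0,6,1],[0,0,0,12,1],[0,0,0,18,1],[0,0,0,24,1],[0,0,0,24,1]]
  ]
}}

```text
time_s: 33.85
eef_pos: [0.4183, -0.3176, 0.0851]
eef_rot: [-0.001, 0.942, 0.334, -0.001]
wrist_force: [-7.4, 2.1, 8.5]
opening: 0.438
grasp_force: 59.4
```

```bash
python3 - <<'E'
from h import *
km(); tau(); nose()
E
```

```text
cap [ 0.95 -4.62 13.63] n 1138 36 mark cw 83.6
cap [ 0.69 -1.46 12.89] n 155 1 mark cw 79.2
tau -0.648 M [0.71 1.35 0.33] rail F [-6.2 -4.5  8.8]
top 48 x [0.0548 0.06  ] y [-0.0326  0.0152]
scene 559 x [-0.0419  0.0583] y [-0.0359  0.0303]
```

Request:
{"op": "servo_tool", "data": {
  "motion": [
    [[0,0,0,6,1],[0,0,0,12,1],[0,0,0,14,1],[0,0,0,14,1]]
  ]
}}

```text
time_s: 34.45
eef_pos: [0.4197, -0.3162, 0.0845]
eef_rot: [-0.001, 0.976, 0.218, 0.0]
wrist_force: [3.2, 4.8, 3.5]
opening: 0.438
grasp_force: 66.4
```

```bash
python3 - <<'E'
from h import *
km(); tau(); nose()
E
```

```text
cap [ 0.11 -4.85 13.76] n 1141 31 mark cw 88.8
cap [ 0.69 -1.46 12.89] n 156 2 mark cw 78.1
tau -0.03 M [ 1.75 -0.05  1.08] rail F [-1.5  5.8  2.7]
top 53 x [0.0546 0.0601] y [-0.0325  0.0158]
scene 540 x [-0.0404  0.0576] y [-0.0362  0.0303]
```

Request:
{"op": "servo_tool", "data": {
  "motion": [
    [[0,0,0,5,1],[0,0,0,8,1],[0,0,0,8,1]]
  ]
}}

```text
time_s: 34.95
eef_pos: [0.4186, -0.3169, 0.0852]
eef_rot: [-0.001, 0.989, 0.15, -0.001]
wrist_force: [-5.6, 3.8, 10.1]
opening: 0.435
grasp_force: 74.0
```

```bash
python3 - <<'E'
from h import *
km(); tau(); nose()
E
```

```text
cap [-0.02 -4.67 13.58] n 1187 35 mark cw 92.1
cap [ 0.97 -1.13 12.98] n 152 4 mark cw 86.0
tau -0.452 M [1.6  1.21 1.09] rail F [-5.8 -1.5 10.9]
top 43 x [0.0552 0.0599] y [-0.032   0.0153]
scene 502 x [-0.0383  0.058 ] y [-0.036   0.0292]
```

Request:
{"op": "servo_tool", "data": {
  "motion": [
    [[0,0,0,0,-0.4],[0,0,0,0,-0.4],[0,0,-2,0,-0.4],[0,0,-6,0,-0.4],[0,0,-10,0,-0.4]]
  ]
}}

```text
time_s: 35.65
eef_pos: [0.419, -0.3174, 0.1848]
eef_rot: [-0.001, 0.989, 0.149, -0.0]
wrist_force: [1.5, -0.2, 0.2]
opening: 0.698
grasp_force: 0.0
```

Request:
{"op": "servo_tool", "data": {
  "motion": [
    [[0,-4,-2,0,-0.4],[0,-8,-4,0,-0.4],[0,-12,-4,0,-0.4],[0,-15,-4,0,-0.4],[0,-15,-4,0,-0.4]]
  ]
}}

```text
time_s: 36.15
eef_pos: [0.3743, -0.1717, 0.2243]
eef_rot: [-0.0, 0.989, 0.15, 0.0]
wrist_force: [-0.3, -0.8, -0.4]
opening: 0.699
grasp_force: 0.0
```

```bash
python3 - <<'E'
from h import *
km(); nose(); go(rail(-.027,-.057,.084))
c=ctrl.camera('scene'); cv2.imwrite('pics/k9.png',cv2.resize(c['pixels'][205:295,270:390,::-1],(720,540),interpolation=2))
E
```

```text
cap [ 2.43 -5.61 13.59] n 355 11 mark cw 85.3
cap [ 0.72 -1.11 13.19] n 162 2 mark cw 84.9
top 1220 x [-0.0488  0.059 ] y [-0.034   0.0311]
scene 678 x [-0.0499  0.0576] y [-0.0361  0.0299]
pos [ 0.3756 -0.1754  0.2247] yaw_y -72.88 zaxis [ 0.001 -0.001 -1.   ] q6 0.55 -> shift cm [-0.11 14.74 14.09] twist None t 36.35 F [ 0.5  0.2 -0.3] op 0.702 g 0.0
```

View pics/k9.png

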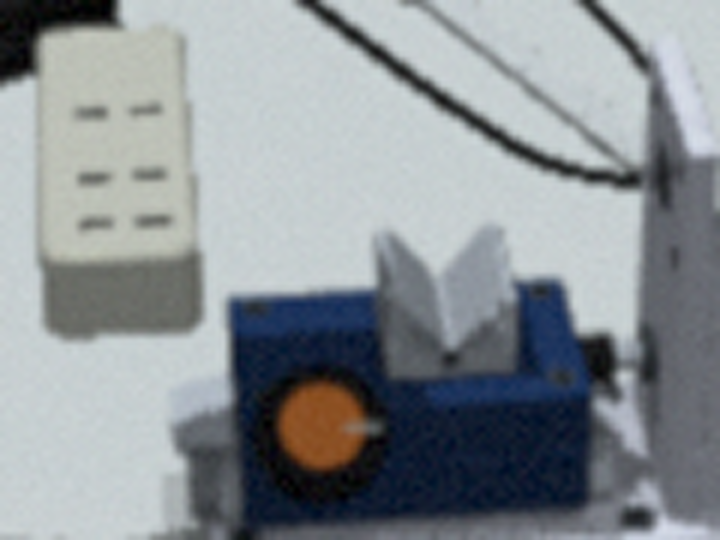

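The last picture shows the nose on the stop at (590,355) and the knob mark turned from the top to the right (375,428), about 88° or 1.5 rad clockwise. With the stated screw range that's past tight and within 0.9 rad of slip. The robot is clear, so I'm handing in.

```bash
python3 -c "
from bench import ctrl
print(ctrl.hand_in())"
```

```text
the job is handed in; nothing more can be done
None
```

The job is handed in, with no verdict shown: the carrier is on its feet and home against the rubber stop, the knob is turned about 1.5 rad clockwise, and the robot is clear; that the clutch slipped within limits is inferred from the stated screw range, not measured.

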